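Clamp a slide carrier on the shaker deck

ROBOT

A 6-joint arm with a two-finger parallel gripper is mounted at the origin on the work surface. World frame = base frame: x ahead of the robot, y to its left, z up, the work surface at z = 0. Lengths are in m, angles in rad, forces in N, time in s.
With the tool pointing down it reaches from about 0.225 to 0.875 m from the base axis. Payload 3.4 kg.
Tool frame: the origin (TCP) lies at the very end of the fingers, on their centre line; the grasp point (between the pads) lies 19 mm behind it; x points along the fingers, z is the direction in which the jaws open and shut, and the axes are right-handed (so a half turn about x gives the same grasp; the last joint's range is limited). The gripper opens to 85 mm and grips with 20 to 120 N. Pads are 22 mm wide; open, the fingers measure 114 mm over their backs; the gripper's body (76 mm by 85 mm) begins 54 mm behind the grasp point. The pads swing forward as they close: fully open they stand 13 mm farther back than shut.
Start: joints at [-1.437, 0.276, 1.505, -0, 1.361, -0.121], TCP at [0.145, -0.556, 0.231] pointing down, gripper open.
Joint ranges: [-2.89, 2.89], [-0.75, 2.08], [0.22, 2.7], [-1.18, 4.32], [0.11, 2.71], [-2.7, 2.7]. Speed limits (rad/s): [2.57, 2.57, 3.14, 3.14, 3.14, 3.14].

INTERFACE

Orientations are given as a unit quaternion [w, x, y, z].
In Python, from rig import manip, viewer, finder gives the robot as it stands.
- The arm moves only by the tool move_arm, never from a script. Its argument "rows" is a list of rows, each a list of 3 entries, a list of its own where there are three numbers: the shift along the tool's x, y, z in mm, then the turn about the tool's x in rad, then the finger opening in mm, from 0 to 85.4. A call has 1 to 8 rows; each row is the pose to reach, as a shift and turn from the pose measured when the call began, along the tool's axes at that moment; what a row does not reach only later rows make up. A row lasts 1/12 s, in which the tool goes at most 41.7 mm and 7.16 degrees, less where a joint would pass 70% of its speed; a pose out of reach is approached as far as the arm can. A call with a gripper value outside its range is refused whole. The fingers move at their own pace and stop on an object; "force" is the grip in N (left out, the last holds). Time passes only in rows, so rows that repeat a pose let the fingers close. It gives the time, the measured TCP pose, the force and the opening at its end, in the units of the state.
- manip.get_state(): the state, without advancing time (a new reading comes with each control period).
- viewer.get_image(name): name is "side" or "top"; returns the picture (480x640x3 uint8, red, green, blue); there is no depth.
- viewer.get_calibration(name): a dict with "mtx" (3x3 intrinsics, pixels), "R" (3x3) and "t" (3): a world point X has camera coordinates R X + t. Camera axes: x right, y down, z forward; pixel columns grow to the right and rows downward; lengths in m; the calibration is good to about 2 mm. A picture is of the moment at which its call begins. get_calibration takes no time and is no camera call.
- manip.sign_off(): hands the job in, once; it reports no verdict.
Trained networks look in the newest picture that a camera, given by its name, has taken for a name from the list of things; names that differ only in an ending like _2 or _b are one class to them, and where a whole thing is asked for, a point or a joint stands for the part that bears it (a point fixed in the world has none). Each returns a list of dicts, best first, with "score" (0 to 1); they miss things now and then, are a little off and sometimes report something else, mostly with a low value. They report only what shows in the picture. A call takes as long as a camera call.
- finder.look_for(target, camera): "centre" ([column, row] in pixels, amid what is visible of it).
- finder.trace(target, camera): "mask" (480x640 bool, what is visible of it) and "centre" ([column, row] in pixels, amid what is visible of it).
The state is a dict: "clock": time; "qpos": joint angles; "qd": joint speeds; "effort": joint torques, N m; "position": TCP position; "ee_rot": TCP orientation; "contact_force": force on the tool from outside, world axes, zero at the start; "moment": the same for the moment, N m; "width": finger opening in m.
Only numpy, scipy, OpenCV 4.12 (cv2) and the standard library are available. Lean on these libraries where they do the work, as an engineer would, in place of code of your own. Each camera call takes 0.05 s, during which the arm holds its last target.

TASK

Load the slide carrier on the bench shaker: draw the sprung curved arm back by its upright post until the catch holds it, then set the carrier down flat on the deck, lengthwise along the longer fixed edge and square and close against both fixed edges, and let go of it. Then press the round release pad so that the arm swings in and clamps the carrier flush against both edges. Set the carrier down without dropping it, and do not disturb the rack, the timer or the bottle.

Things in the scene. Friction and masses are not known exactly. Their poses are not given: they have to be found in the camera images.
- shaker: Low white bench shaker fixed to the bench; aluminium deck 240 (x) x 300 (y) mm, its top 70 mm up. Origin: centre of its underside, z up; turned up to 0.25 rad. Two fixed dark steel edges, 10 mm thick, 12 mm above the deck, form a corner: the longer along y, inner face at x = +80 mm (y 10 to 140); the shorter along x, inner face at y = +130 mm (x -10 to 90).
- seat (a point): Point on the deck's top, in the shaker at (35, 75, 70) mm, axes as the shaker's: where the carrier's origin lies when the carrier is flush against both edges, its long side along the shaker's y. The arm, when released, pushes home and squares a carrier set down within about 4 mm and 0.03 rad; a worse skew may stay.
- pivot (a point): Deck-top point on the upright axis of the curved arm's hinge, in the shaker at (53.5, -44.5, 70) mm.
- clip (a joint): Angle of the sprung curved arm, rad, counter-clockwise from above as drawn back. 0: at rest, across the carrier's place; 0.19: clamping a flush carrier by its cut corner; 0.93: held by the catch, which snaps in once the arm is drawn to 1.0; 1.12: end stop. Felt at the post: 4 N at 0, 10 N at 1.0, 2 N more to pass the catch. Damped; let go short of the catch, it swings back.
- post (a point): Centre of the top of the upright round post at the free end of the curved arm, 90.5 mm from the pivot axis, moving on a level circle about it. Post: black, 14 mm across, top 48 mm above the deck; its lowest 14 mm is a free steel roller 16 mm across. The curved bar lies 4 to 14 mm above the deck. A gripper holding the round post need not turn with the arm.
- pad (a point): Centre of the top of the round black release pad, 32 mm across, in the shaker at (60, -122, 94) mm when up, i.e. 24 mm above the deck. It is pressed straight down.
- catch (a joint): How far the release pad and catch are pressed down, in m: 0 up, 0.014 fully down; 2.4 N starts it, 5.2 N holds it fully down. The arm is let go at about 0.008; press to 0.012. It springs back up, and also dips by itself as the arm's tail passes over it.
- carrier: Loose black slide carrier, 0.11 to 0.22 kg: flat tray 90 (x) x 110 (y) x 14 mm, corners cut off 14 mm along x by 10 along y, two glass slides on top, and an upright grip rib along its middle, 12 mm thick (x), 56 mm long (y), 14 to 44 mm above the underside. Origin: centre of its underside, z up. Same turned by half a turn. Starts flat on the bench, left or right of the shaker.
- tube_rack: Bystander: blue tube rack 150 x 80 x 75 mm with capped tubes up to 110 mm, beside the shaker opposite the carrier. Origin: centre of its underside.
- timer: Bystander: grey bench timer 74 mm wide, 76 mm high. Origin: centre of its underside.
- reagent_bottle: Bystander: jar 60 mm across, 110 mm high. Origin: centre of its underside.

How it is judged:
On the way, in this order (a step that is already met when the one before it is completed fails the run):
1. the arm is drawn back and held by the catch, with nothing holding its post (value of joint clip between 0.85 and 1 rad and value of joint catch below 0.004 m and contact force between the fingers and shaker below 0.3 N), for 0.2 s.
2. the carrier lies let go, flat on the deck, within 10 mm of its place against both edges each way and within 0.12 rad of square, while the arm is still caught (x of carrier in the frame of seat between -0.01 and 0.01 m and y of carrier in the frame of seat between -0.01 and 0.01 m and z of carrier in the frame of seat between -0.003 and 0.003 m and angle between the y axis of carrier and the y axis of shaker, either way round below 0.12 rad and angle between carrier's own z axis and vertical below 0.05 rad and value of joint clip above 0.85 rad and contact force between the fingers and carrier below 0.1 N and linear speed of carrier below 0.02 m/s), for 0.2 s.
At the end, for the whole second after the job is handed in: The carrier rests flat on the deck flush against both fixed edges (within 4 mm of its place each way and 0.05 rad of square), clamped by the released arm (arm angle 0.12 to 0.30 rad), with the release pad up again (x of carrier in the frame of seat between -0.004 and 0.004 m and y of carrier in the frame of seat between -0.004 and 0.004 m and z of carrier in the frame of seat between -0.003 and 0.003 m and angle between the y axis of carrier and the y axis of shaker, either way round below 0.05 rad and angle between carrier's own z axis and vertical below 0.05 rad and value of joint clip between 0.12 and 0.3 rad and value of joint catch below 0.003 m and linear speed of carrier below 0.01 m/s); the robot touches nothing.
It fails at once if the carrier is dropped (faster than 0.45 m/s without being held) (linear speed of carrier above 0.45 m/s and contact force between the fingers and carrier below 0.1 N).
It fails at once if the tube rack is moved by more than 20 mm (distance of tube_rack from where it was at the start of the episode above 0.02 m).
It fails at once if the timer is moved by more than 20 mm (distance of timer from where it was at the start of the episode above 0.02 m).
It fails at once if the bottle is moved by more than 20 mm (distance of reagent_bottle from where it was at the start of the episode above 0.02 m).
It also fails if it takes over 70 s, if anything falls off the work surface, if the arm or the gripper's body presses on something with over 40 N, if the wrist force passes 120 N, or if a joint passes its speed limit or range.

## Working session

There is one attempt and no reset: what is moved stays moved. The work goes in short steps, Python scripts to look and compute and a tool call to move; the robot and the scene stay as the last step left them, time stands still between calls to the robot, and variables do not carry over. Pictures are saved under pics/ and viewed, and the job is handed in when it is done.

Besides the shell and the picture viewer there is one more tool, called as name([rows], argument=value, ...), one row to a line, values as JSON. move_arm: Moves the arm, as the interface text tells. Its arguments: {"type":"object","properties":{"rows":{"type":"array"},"force":{"type":"number"}},"required":["rows"]}

```bash
ls; mkdir -p pics
python3 - <<'E'
from rig import manip, viewer, finder
import cv2
for n in ("side","top"):
    im=viewer.get_image(n); cv2.imwrite(f"pics/{n}0.png",im[:,:,::-1])
    c=viewer.get_calibration(n); print(n,c)
print(manip.get_state())
for n in ("side","top"):
    for t in ("shaker","carrier","post","pad","tube_rack","timer","reagent_bottle"):
        r=finder.look_for(t,n); print(n,t,[(d['centre'],round(d['score'],2)) for d in r[:2]])
print(manip.get_state()['clock'])
E
```

```text
pics
side {'mtx': array([[580.52125581,   0.        , 316.78092411],
       [  0.        , 580.52125581, 238.20575441],
       [  0.        ,   0.        ,   1.        ]]), 'R': array([[ 0.99806143, -0.06193716,  0.0060968 ],
       [-0.04226377, -0.74641686, -0.66413527],
       [ 0.04568541,  0.66259012, -0.74758757]]), 't': array([-0.57439118,  0.07854133,  1.30087916])}
top {'mtx': array([[498.60930879,   0.        , 314.96409999],
       [  0.        , 498.60930879, 234.42256136],
       [  0.        ,   0.        ,   1.        ]]), 'R': array([[ 0.02474931, -0.99963131, -0.0111675 ],
       [-0.99844316, -0.02415823, -0.05027569],
       [ 0.04998737,  0.01239441, -0.99867294]]), 't': array([-0.00474637,  0.55271884,  1.11104639])}
{'clock': 0.1, 'qpos': array([-1.43699218e+00,  2.76513166e-01,  1.50601637e+00, -5.14000563e-06,
        1.36072899e+00, -1.21008692e-01]), 'qd': array([ 0.00165397, -0.0008814 , -0.00222918, -0.00056399,  0.00040714,
        0.00147376]), 'effort': array([ 2.16823290e-03, -4.17697549e+01, -2.46403795e+01, -2.18830428e-04,
        5.73555561e-03,  7
[... 154 characters left out ...]
ct_force': array([ 0.20609493, -0.61514627,  0.42244066]), 'moment': array([-0.00903181,  0.06088009, -0.00285672]), 'width': 0.08525301846106303}
side shaker []
side carrier [([245.6, 397.0], 0.96), ([363.5, 278.9], 0.37)]
side post [([326.5, 254.6], 0.87), ([246.7, 395.7], 0.2)]
side pad [([364.8, 280.7], 0.56)]
side tube_rack [([256.3, 149.9], 0.87)]
side timer [([397.9, 378.7], 0.93)]
side reagent_bottle [([351.3, 142.6], 0.94)]
top shaker [([335.7, 222.6], 0.9)]
top carrier []
top post [([343.2, 209.0], 0.9), ([380.0, 180.6], 0.36)]
top pad []
top tube_rack [([157.3, 275.3], 0.68)]
top timer [([463.0, 171.0], 0.87), ([379.1, 177.6], 0.47)]
top reagent_bottle [([160.7, 165.6], 0.87)]
0.8
```

View pics/side0.png

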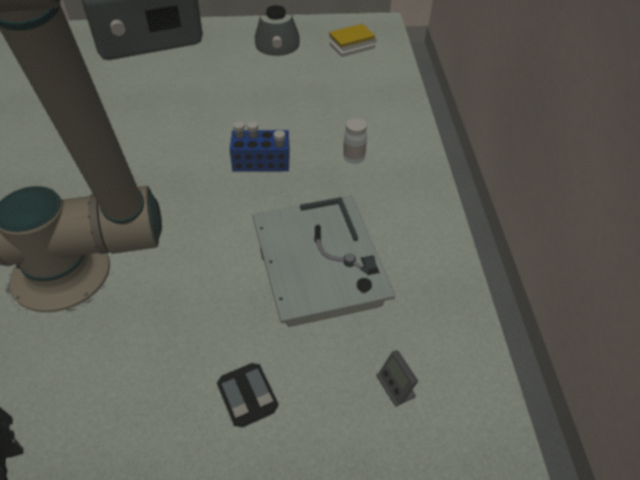

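View pics/top0.png

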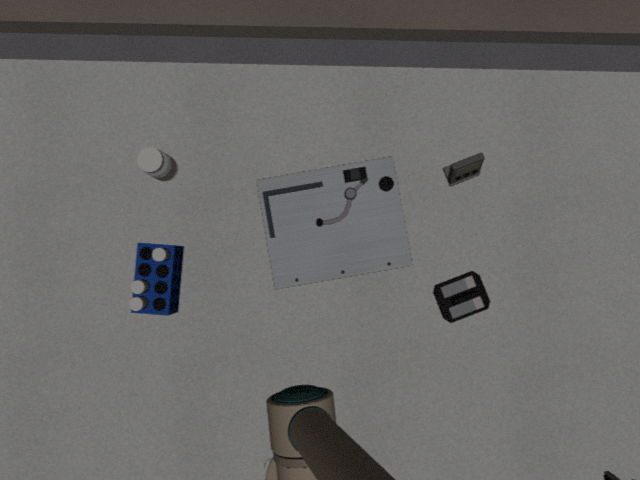

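```bash
cat > h.py <<'E'
import numpy as np, cv2
from rig import manip, viewer, finder
C={n:viewer.get_calibration(n) for n in("side","top")}
def proj(n,X):
    c=C[n]; X=np.atleast_2d(X); p=(X@c["R"].T+c["t"])@c["mtx"].T; return p[:,:2]/p[:,2:]
def ray(n,uv,z):
    c=C[n]; d=c["R"].T@np.linalg.solve(c["mtx"],[uv[0],uv[1],1.]); o=-c["R"].T@c["t"]
    return o+d*(z-o[2])/d[2]
def Rz(a): return np.array([[np.cos(a),-np.sin(a),0],[np.sin(a),np.cos(a),0],[0,0,1.]])
def S(p,L): # shaker pose p=(x,y,a), local pts m
    return np.atleast_2d(L)@Rz(p[2]).T+np.array([p[0],p[1],0])
def toolcmd(Xw): # world displacement (m) -> tool mm
    w,x,y,z=manip.get_state()["ee_rot"]
    from scipy.spatial.transform import Rotation as Ro
    return Ro.from_quat([x,y,z,w]).as_matrix().T@np.asarray(Xw)*1000
E
python3 - <<'E'
from h import *
a=cv2.imread("pics/top0.png"); b=cv2.imread("pics/side0.png")
cv2.imwrite("pics/z1.png",cv2.resize(a[140:340,240:500],None,fx=3,fy=3,interpolation=cv2.INTER_CUBIC))
cv2.imwrite("pics/z2.png",cv2.resize(b[185:435,210:420],None,fx=2.4,fy=2.4,interpolation=cv2.INTER_CUBIC))
for n,t in(("top","shaker"),("top","carrier"),("side","carrier"),("side","shaker")):
    viewer.get_image(n)
    r=finder.trace(t,n)
    for d in r[:1]:
        m=d["mask"].astype(np.uint8); cs,_=cv2.findContours(m,0,2); c=max(cs,key=cv2.contourArea)
        print(n,t,d["score"],m.sum(),cv2.minAreaRect(c)); 
        e=cv2.approxPolyDP(c,4,True)[:,0]; print(e.tolist())
        np.save(f"m_{n}_{t}.npy",m)
E
```

```text
top shaker 0.58 15434 ((333.36126708984375, 222.28732299804688), (111.4910659790039, 139.90164184570312), 80.23822784423828)
[[391, 157], [256, 181], [275, 288], [411, 264]]
top carrier 0.55 2058 ((460.5862121582031, 296.4655456542969), (42.52423095703125, 50.880523681640625), 68.19859313964844)
[[474, 271], [434, 286], [433, 296], [447, 321], [487, 308], [487, 294]]
side carrier 0.98 2617 ((246.70103454589844, 394.57733154296875), (56.250179290771484, 49.142757415771484), 66.03751373291016)
[[256, 364], [226, 373], [217, 382], [235, 426], [267, 416], [277, 406]]
side shaker 0.95 12807 ((323.48895263671875, 258.95257568359375), (119.26309967041016, 120.49662780761719), 76.86598205566406)
[[351, 198], [252, 216], [279, 318], [286, 325], [380, 307], [393, 298]]
```

View pics/z1.png

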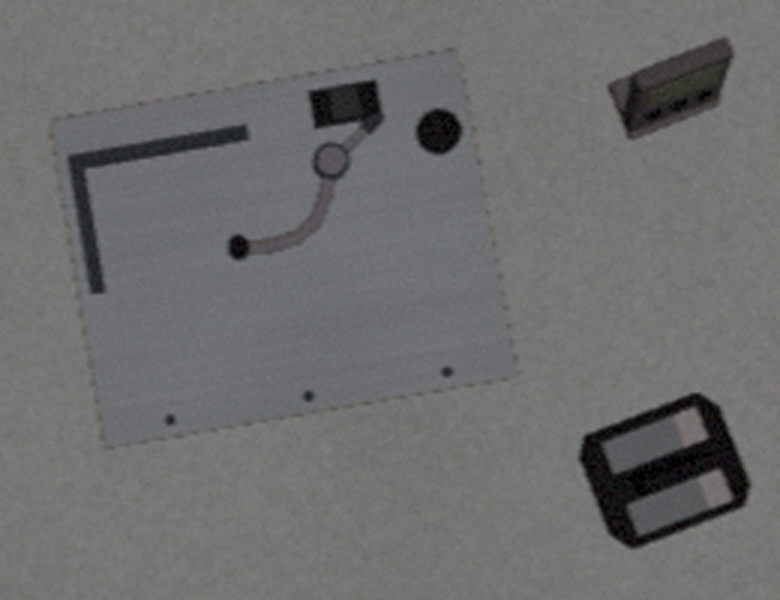

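View pics/z2.png

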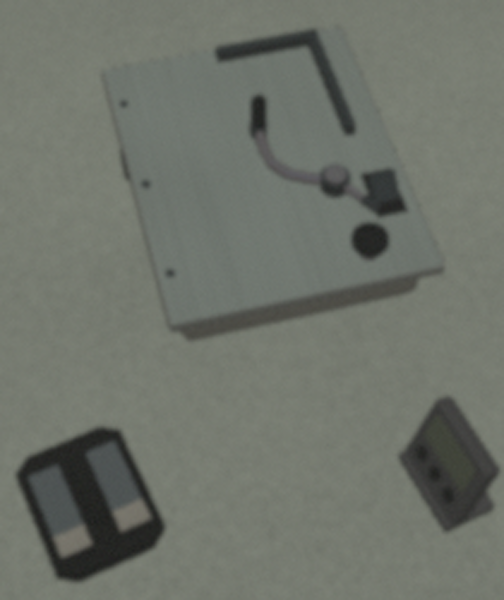

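```bash
cat > fit.py <<'E'
from h import *
from scipy.optimize import least_squares
L=np.array([[120,150,70],[120,-150,70],[-120,-150,70],[-120,150,70],[60,-122,94],[80,130,82],[80,10,82],[-10,130,82.]])/1e3
zt=np.array([[52,118],[456,49],[516,374],[106,446],[438,131],[85,168],[248,139],[104,292]],float); ut=(zt+.5)/3-.5+[240,140]
Ls=np.array([[-120,150,70],[120,150,70],[120,-150,70],[-120,-150,70],[60,-122,94.]])/1e3
zs=np.array([[103,72],[338,27],[441,269],[172,327],[370,237]],float); us=(zs+.5)/2.4-.5+[210,185]
ft=lambda p:(proj("top",S(p,L))-ut)
fs=lambda p:(proj("side",S(p,Ls))-us)
x0=[.5,0,.17]
for nm,f in(("top",ft),("side",fs),("both",lambda p:np.vstack([ft(p),fs(p)]))):
    r=least_squares(lambda p:f(p).ravel(),x0,loss="soft_l1"); print(nm,r.x.round(4)); print(f(r.x).round(1).tolist())
P=r.x
# carrier
oct=np.array([[45,45],[31,55],[-31,55],[-45,45],[-45,-45],[-31,-55],[31,-55],[45,-45]])/1e3
ct=np.array([[0,0]])
def hull(n,q):
    pts=np.vstack([np.c_[oct,0*oct[:,:1]],np.c_[oct,0*oct[:,:1]+.014],[[sx*.006,sy*.028,.044] for sx in(1,-1) for sy in(1,-1)]])
    return cv2.convexHull(proj(n,S(q,pts)).astype(np.float32))
def cf(n,q):
    m=np.load(f"m_{n}_carrier.npy"); k=16
    im=np.zeros((480,640),np.uint8); cv2.fillPoly(im,[np.round(hull(n,q)*k).astype(np.int32)],1,shift=4)
    return 1-(im&m).sum()/(im|m).sum()
from scipy.optimize import minimize
c0=ray("top",[461,297],.01)
for ns in(("top",),("side",),("top","side")):
    best=None
    for a in np.arange(-1.5,1.5,.3):
        r=minimize(lambda q:sum(cf(n,q) for n in ns),[c0[0],c0[1],a],method="Nelder-Mead",options=dict(initial_simplex=np.array([[c0[0],c0[1],a],[c0[0]+.02,c0[1],a],[c0[0],c0[1]+.02,a],[c0[0],c0[1],a+.2]]),xatol=1e-4,fatol=1e-5))
        if best is None or r.fun<best.fun:best=r
    print(ns,best.x.round(4),best.fun)
E
python3 fit.py
python3 - <<'E'
from h import *
for n,t,z in(("top","timer",.04),("top","tube_rack",.09),("top","reagent_bottle",.1)):
    viewer.get_image(n); r=finder.look_for(t,n); print(t,r and ray(n,r[0]["centre"],z).round(3))
E
```

```text
top [ 0.5775 -0.0314  0.1981]
[[-1.5, 0.4], [0.8, -0.7], [1.1, 0.8], [-0.8, 1.1], [0.5, -0.2], [-0.8, -0.4], [0.3, -0.5], [-0.1, -0.2]]
side [ 0.5782 -0.0317  0.2013]
[[-1.3, -0.2], [0.9, -0.1], [2.1, -1.1], [-1.3, 0.3], [0.0, 0.5]]
both [ 0.5777 -0.0315  0.1996]
[[-1.5, 0.4], [0.8, -0.9], [1.3, 0.6], [-0.6, 1.1], [0.5, -0.4], [-0.8, -0.4], [0.3, -0.6], [0.0, -0.2], [-1.4, -0.3], [0.8, -0.1], [1.7, -1.0], [-1.6, 0.2], [-0.3, 0.5]]
('top',) [ 0.4218 -0.3216  0.3947] 0.020076481835564097
('side',) [ 0.4228 -0.321   0.4117] 0.03715967623252392
('top', 'side') [ 0.4224 -0.3215  0.4048] 0.06499536330542943
timer [ 0.704 -0.312  0.04 ]
tube_rack [0.449 0.337 0.09 ]
reagent_bottle [0.684 0.341 0.1  ]
```

```bash
cat >> h.py <<'E'
P=np.array([.5777,-.0315,.1985])
def loc(X): return (np.asarray(X)-[P[0],P[1],0])@Rz(P[2])
PIV=S(P,[.0535,-.0445,.07])[0]
def postw(th): # arm angle clip -> world xy
    return PIV[:2]+.0905*np.array([np.cos(TH0+th),np.sin(TH0+th)])
TH0=0
def tool():
    from scipy.spatial.transform import Rotation as Ro
    s=manip.get_state(); w,x,y,z=s["ee_rot"]; M=Ro.from_quat([x,y,z,w]).as_matrix(); return s,M
E
python3 - <<'E'
from h import *
for uv,n in((((238.5)/3-.5+240,246.5/3-.5+140),"top"),((259/2.4-.5+210,99/2.4-.5+185),"side")):
    X=ray(n,uv,.118); l=loc(X)*1e3; d=loc(X)-[.0535,-.0445,.118]
    print(n,X.round(4),l.round(1),np.hypot(*d[:2]),np.arctan2(d[1],d[0])+P[2], np.arctan2(d[1],d[0]))
s,M=tool(); print(s["position"],M.round(3),s["clock"])
print("piv",PIV, "seat",S(P,[.035,.075,.07]),"pad",S(P,[.06,-.122,.094]))
E
```

```text
top [ 5.738e-01 -1.000e-04  1.180e-01] [  2.4  31.5 118. ] 0.0916006652636799 2.361265406742153 2.1627654067421527
side [0.5764 0.0033 0.118 ] [  5.5  34.4 118. ] 0.09230032638138928 2.3157461355560485 2.1172461355560483
[ 0.14492156 -0.55647233  0.23133847] [[ 0.     0.968  0.252]
 [-0.     0.252 -0.968]
 [-1.     0.     0.   ]] 1.5
piv [ 0.6389248  -0.06457603  0.07      ] seat [[0.5972228  0.04892923 0.07      ]] pad [[ 0.66058009 -0.1392724   0.094     ]]
```

move_arm([
  [[0,557,-431],0.557,85],
  [[0,557,-431],0.557,85],
  [[0,557,-431],0.557,85],
  [[0,557,-431],0.557,85],
  [[0,557,-431],0.557,85],
  [[0,557,-431],0.557,85],
  [[0,557,-431],0.557,85],
  [[0,557,-431],0.557,85],
])

```text
clock: 2.17
position: [0.3468, -0.2946, 0.2316]
ee_rot: [0.419, 0.57, 0.419, -0.57]
contact_force: [0.6, -0.3, -0.9]
width: 0.0848
```

```bash
cat >> h.py <<'E'
TH0=2.34
def go(x,y,z,yaw=None):
    s,M=tool(); d=np.array([x,y,z])-s["position"]; cy=np.arctan2(M[1,2],M[0,2])
    t=None if yaw is None else round(-((yaw-cy+np.pi)%(2*np.pi)-np.pi),3)
    print("t",round(s["clock"],2),"pos",s["position"].round(4),"yaw",round(cy,3),"w",round(s["width"],4),"F",s["contact_force"].round(1),"q6",round(s["qpos"][5],2),"shift",(M.T@d*1e3).round(1),"turn",t)
E
python3 -c "
from h import *
go(.575,.001,.18,-1.873)"
```

```text
t 2.17 pos [ 0.3468 -0.2946  0.2316] yaw -1.874 w 0.0848 F [ 0.6 -0.3 -0.9] q6 1.02 shift [  51.6  129.7 -350.3] turn -0.001
```

move_arm([
  [[10,130,-350],0,85],
  [[20,130,-350],0,85],
  [[30,130,-350],0,85],
  [[40,130,-350],0,85],
  [[50,130,-350],0,85],
  [[51,130,-350],0,85],
  [[51,130,-350],0,85],
  [[51,130,-350],0,85],
])

```text
clock: 2.83
position: [0.5486, -0.0331, 0.1887]
ee_rot: [0.42, 0.57, 0.418, -0.569]
contact_force: [0.1, -1.0, 0.3]
width: 0.0852
```

move_arm([
  [[0,0,0],0,85],
])

```text
clock: 2.92
position: [0.5521, -0.0275, 0.1872]
ee_rot: [0.42, 0.57, 0.421, -0.567]
contact_force: [0.2, -0.5, 0.7]
width: 0.0848
```

```bash
python3 -c "
from h import *
go(.575,.001,.094,-1.873)
for n in ('top','side'): cv2.imwrite(f'pics/{n}1.png',viewer.get_image(n)[:,:,::-1])
b=cv2.imread('pics/side1.png'); cv2.imwrite('pics/z3.png',cv2.resize(b[100:350,210:460],None,fx=2.4,fy=2.4))
"
```

```text
t 2.92 pos [ 0.5521 -0.0275  0.1872] yaw -1.868 w 0.0848 F [ 0.2 -0.5  0.7] q6 1.69 shift [ 93.4  13.4 -33.6] turn 0.005
```

View pics/z3.png

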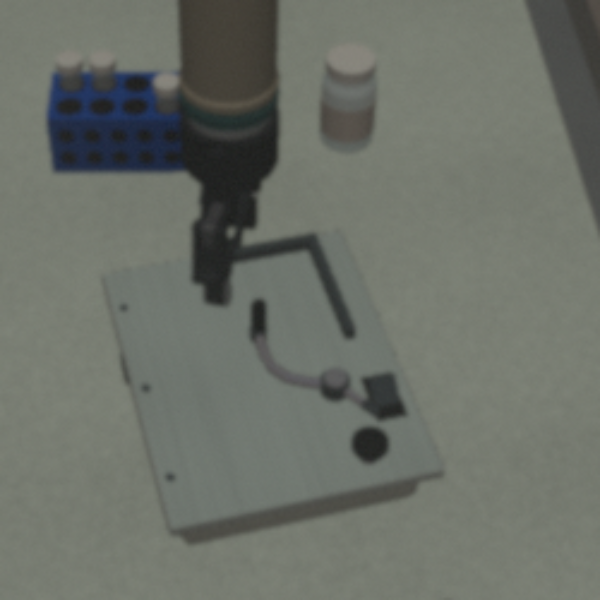

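View pics/top1.png

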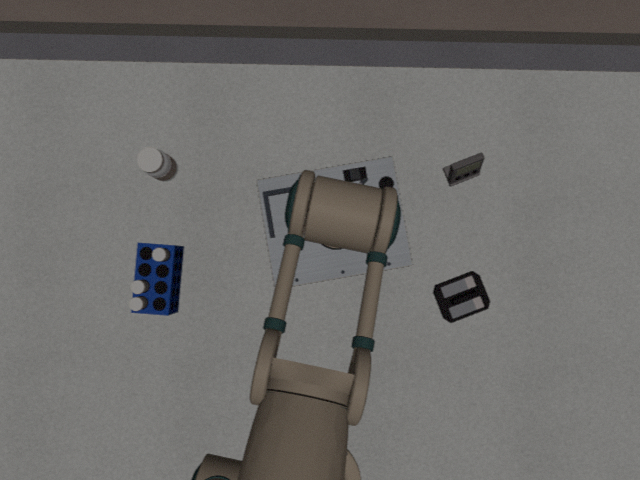

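The side view shows the open gripper behind/left of the post, which is at zoom pixel (258,318). The top view is blocked by the arm. I'll go over the post and then straight down.

move_arm([
  [[0,13,-34],0,85],
  [[5,13,-34],0,85],
  [[20,13,-34],0,85],
  [[40,13,-34],0,85],
  [[60,13,-34],0,85],
  [[80,13,-34],0,85],
  [[93,13,-34],0,85],
  [[93,13,-34],0,85],
])

```text
clock: 3.68
position: [0.5684, -0.0046, 0.0926]
ee_rot: [-0.418, -0.567, -0.421, 0.571]
contact_force: [0.0, -0.4, 0.3]
width: 0.085
```

```bash
python3 -c "
from h import *
go(.575,.001,.094,-1.873)
for n in ('side',): cv2.imwrite(f'pics/{n}2.png',viewer.get_image(n)[:,:,::-1])
b=cv2.imread('pics/side2.png'); cv2.imwrite('pics/z4.png',cv2.resize(b[150:350,230:430],None,fx=3,fy=3))
"
```

```text
t 3.68 pos [ 0.5684 -0.0046  0.0926] yaw -1.871 w 0.085 F [ 0.  -0.4  0.3] q6 1.74 shift [-1.5  4.7 -7.3] turn 0.002
```

View pics/z4.png

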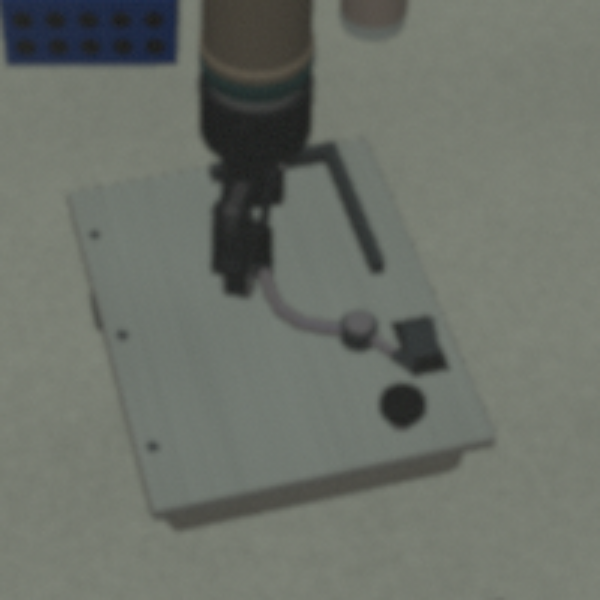

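move_arm([
  [[-1,6,-6],0,85],
  [[-1,6,-6],0,85],
  [[-1,6,-6],0,30],
  [[-1,6,-6],0,5],
  [[-1,6,-6],0,5],
  [[-1,6,-6],0,5],
  [[-1,6,-6],0,5],
  [[-1,6,-6],0,5],
], force=50)

```text
clock: 4.4
position: [0.5771, -0.0004, 0.0952]
ee_rot: [-0.419, -0.568, -0.42, 0.57]
contact_force: [-0.5, 1.3, 7.0]
width: 0.0125
```

```bash
python3 -c "
from h import *
go(.575,.001,.094,-1.873)
for n in ('side',): cv2.imwrite(f'pics/{n}3.png',viewer.get_image(n)[:,:,::-1])
b=cv2.imread('pics/side3.png'); cv2.imwrite('pics/z5.png',cv2.resize(b[150:350,230:430],None,fx=3,fy=3))
"
```

```text
t 4.4 pos [ 5.771e-01 -4.000e-04  9.520e-02] yaw -1.871 w 0.0125 F [-0.5  1.3  7. ] q6 1.75 shift [ 1.2 -2.4 -0.7] turn 0.002
```

View pics/z5.png

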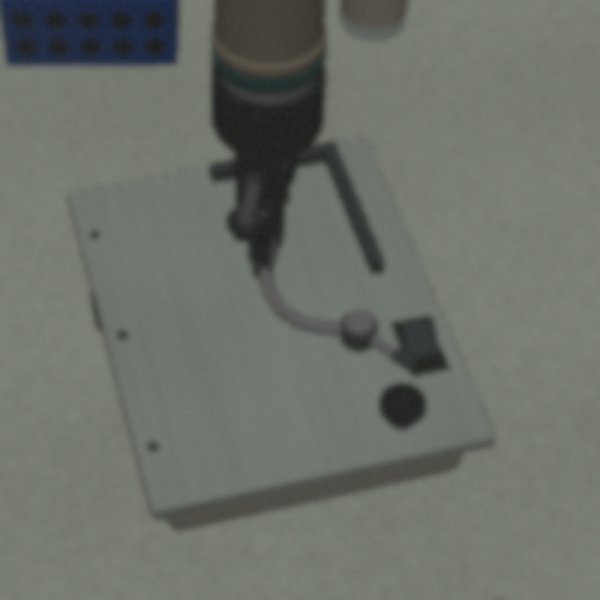

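```bash
cat > arc.py <<'E'
from h import *
import sys
go(.575,.001,.094,-1.873)
s,M=tool(); p=s["position"]; d=p[:2]-PIV[:2]; r=np.hypot(*d); a=np.arctan2(d[1],d[0]); print("r",r,"clip est",a-TH0)
for th in map(float,sys.argv[1:]):
    q=PIV[:2]+.0905*np.array([np.cos(TH0+th),np.sin(TH0+th)]); 
    print(th,(M.T@np.array([q[0]-p[0],q[1]-p[1],0.094-p[2]])*1e3).round(1))
E
python3 arc.py .08 .16 .24 .32 .4 .48 .56 .56
```

```text
t 4.45 pos [ 5.771e-01 -4.000e-04  9.540e-02] yaw -1.871 w 0.012 F [-0.   0.5  1.3] q6 1.75 shift [ 1.4 -2.4 -0.7] turn 0.002
r 0.08909005239783391 clip est -0.002783788132619147
0.08 [ 1.4 -4.6  6. ]
0.16 [ 1.4 -7.3 12.7]
0.24 [ 1.4 -9.4 19.6]
0.32 [  1.4 -11.   26.7]
0.4 [  1.5 -12.   33.9]
0.48 [  1.5 -12.5  41.1]
0.56 [  1.5 -12.3  48.3]
0.56 [  1.5 -12.3  48.3]
```

move_arm([
  [[0,-4,6],0,5],
  [[0,-7,13],0,5],
  [[0,-9,20],0,5],
  [[0,-11,27],0,5],
  [[0,-12,34],0,5],
  [[0,-12.5,41],0,5],
  [[0,-12.3,48],0,5],
  [[0,-12.3,48],0,5],
])

```text
clock: 5.12
position: [0.5502, -0.04, 0.0953]
ee_rot: [-0.417, -0.569, -0.421, 0.57]
contact_force: [-0.5, 8.5, 0.6]
width: 0.012
```

```bash
python3 arc.py .6 .68 .76 .84 .92 1.0 1.06 1.08
```

```text
t 5.12 pos [ 0.5502 -0.04    0.0953] yaw -1.873 w 0.012 F [-0.5  8.5  0.6] q6 1.67 shift [  1.4  11.5 -46.5] turn -0.0
r 0.0920479715515908 clip est 0.5314884651280267
0.6 [1.3 2.  6.1]
0.68 [ 1.2  3.  13.3]
0.76 [ 1.2  4.6 20.4]
0.84 [ 1.2  6.7 27.3]
0.92 [ 1.1  9.4 34. ]
1.0 [ 1.1 12.6 40.5]
1.06 [ 1.1 15.4 45.2]
1.08 [ 1.  16.3 46.7]
```

move_arm([
  [[0,2,6],0,5],
  [[0,3,13],0,5],
  [[0,4.6,20],0,5],
  [[0,6.7,27],0,5],
  [[0,9.4,34],0,5],
  [[0,12.6,40.5],0,5],
  [[0,15.4,45.2],0,5],
  [[0,15.8,46],0,5],
])

```text
clock: 5.78
position: [0.5466, -0.0847, 0.0951]
ee_rot: [-0.412, -0.568, -0.426, 0.571]
contact_force: [-7.2, 11.8, 10.7]
width: 0.012
```

```bash
python3 arc.py .93 .95 1.06 1.09
```

```text
t 5.78 pos [ 0.5466 -0.0847  0.0951] yaw -1.874 w 0.012 F [-7.2 11.8 10.7] q6 1.58 shift [  1.8   1.6 -90.2] turn -0.001
r 0.09450133182487493 clip est -5.267157354185901
0.93 [ 1.2 -0.1 -8.9]
0.95 [ 1.1  0.7 -7.3]
1.06 [1.  5.5 1.4]
1.09 [0.9 7.  3.7]
```

move_arm([
  [[0,5,2],0,5],
  [[0,7,4],0,5],
  [[0,7,4],0,5],
  [[0,4,0],0,5],
  [[0,2,-4],0,5],
  [[0,1,-7],0,5],
  [[0,1,-8],0,5],
  [[0,1,-8],0,5],
])

```text
clock: 6.45
position: [0.5458, -0.0762, 0.0953]
ee_rot: [-0.41, -0.566, -0.428, 0.573]
contact_force: [-6.9, 1.6, 7.9]
width: 0.012
```

```bash
python3 arc.py .93 .95 1.06 1.09
```

```text
t 6.45 pos [ 0.5458 -0.0762  0.0953] yaw -1.873 w 0.012 F [-6.9  1.6  7.9] q6 1.6 shift [  1.8   5.  -82.3] turn 0.0
r 0.09382930315295092 clip est -5.357890063497562
0.93 [ 1.2  3.2 -1. ]
0.95 [1.2 4.  0.7]
1.06 [1.  8.8 9.4]
1.09 [ 0.9 10.3 11.6]
```

The tangential force fell from 12 N to 1.6 N at about 0.925 rad, so the catch appears to hold the arm. I'll open the fingers, then lift.

move_arm([
  [[0,3,-1],0,20],
  [[0,3,-1],0,35],
  [[0,3,-1],0,45],
  [[0,3,-1],0,55],
  [[0,3,-1],0,65],
  [[0,3,-1],0,65],
])

```text
clock: 6.95
position: [0.5491, -0.0762, 0.0951]
ee_rot: [-0.41, -0.566, -0.428, 0.573]
contact_force: [0.8, -0.4, 0.5]
width: 0.0655
```

```bash
python3 arc.py .93; python3 -c "
from h import *
for n in ('side',): cv2.imwrite(f'pics/{n}4.png',viewer.get_image(n)[:,:,::-1])
b=cv2.imread('pics/side4.png'); cv2.imwrite('pics/z6.png',cv2.resize(b[150:350,230:430],None,fx=3,fy=3))
"
```

```text
t 6.95 pos [ 0.5491 -0.0762  0.0951] yaw -1.873 w 0.0655 F [ 0.8 -0.4  0.5] q6 1.6 shift [  1.7   1.8 -81.4] turn 0.0
r 0.09057657427922935 clip est -5.352604668875865
0.93 [ 1.1  0.1 -0.1]
```

View pics/z6.png

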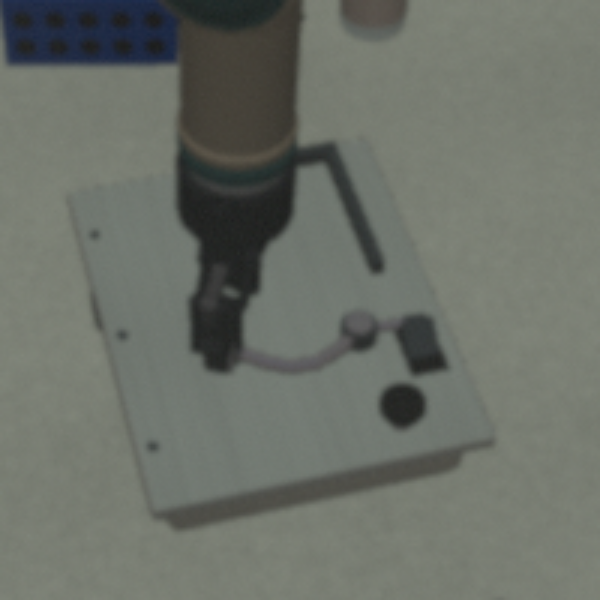

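```bash
python3 -c "
from h import *
s,M=tool(); print(M.round(4)); go(.549,-.076,.24,-1.873)"
```

```text
[[-0.0222  0.9545 -0.2975]
 [ 0.0149 -0.2973 -0.9547]
 [-0.9996 -0.0256 -0.0076]]
t 7.0 pos [ 0.5491 -0.0762  0.0951] yaw -1.873 w 0.0653 F [ 0. -0.  1.] q6 1.6 shift [-144.8   -3.9   -1.3] turn 0.0
```

```bash
python3 -c "
from h import *
go(.549,-.076,.2,.403);go(.4222,-.3214,.2,.403)"
```

```text
t 7.0 pos [ 0.5491 -0.0762  0.0951] yaw -1.873 w 0.0653 F [ 0. -0.  1.] q6 1.6 shift [-104.8   -2.8   -1. ] turn -2.276
t 7.0 pos [ 0.5491 -0.0762  0.0951] yaw -1.873 w 0.0653 F [ 0. -0.  1.] q6 1.6 shift [-105.7  -50.9  271. ] turn -2.276
```

move_arm([
  [[-30,0,0],0,70],
  [[-65,-2,0],0,85],
  [[-104,-3,-1],-0.1,85],
  [[-106,-51,271],-0.22,85],
  [[-106,-51,271],-0.34,85],
  [[-106,-51,271],-0.46,85],
  [[-106,-51,271],-0.58,85],
  [[-106,-51,271],-0.7,85],
])

```text
clock: 7.67
position: [0.4609, -0.2467, 0.2002]
ee_rot: [0.574, 0.399, 0.593, -0.399]
contact_force: [-0.2, -0.7, 0.5]
width: 0.0848
```

```bash
python3 -c "
from h import *
cv2.imwrite('pics/top5.png',viewer.get_image('top')[:,:,::-1])
cv2.imwrite('pics/side5.png',viewer.get_image('side')[:,:,::-1])
go(.4222,-.3214,.15,.403)"
```

```text
t 7.77 pos [ 0.4596 -0.2502  0.2   ] yaw -1.21 w 0.0848 F [ 0.7  0.7 -0.7] q6 0.58 shift [ 50.  -59.3  54.4] turn -1.613
```

View pics/top5.png

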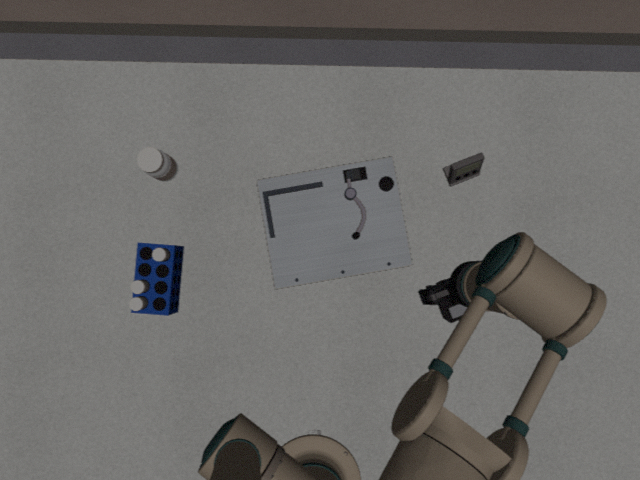

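The post is held drawn back at top pixel (356,236), so the catch works. Next I'll turn and go over the carrier.

move_arm([
  [[0,-59,54],-0.12,85],
  [[0,-59,54],-0.24,85],
  [[0,-59,54],-0.36,85],
  [[0,-59,54],-0.48,85],
  [[0,-59,54],-0.6,85],
  [[20,-59,54],-0.72,85],
  [[40,-59,54],-0.84,85],
  [[50,-59,54],-0.96,85],
])

```text
clock: 8.43
position: [0.4219, -0.3195, 0.1482]
ee_rot: [0.692, 0.09, 0.711, -0.082]
contact_force: [-0.8, -0.2, -0.4]
width: 0.0847
```

```bash
python3 -c "
from h import *
go(.4222,-.3214,.12,.403)"
```

```text
t 8.43 pos [ 0.4219 -0.3195  0.1482] yaw -0.245 w 0.0847 F [-0.8 -0.2 -0.4] q6 -0.53 shift [28.1 -2.   1.5] turn -0.648
```

move_arm([
  [[5,-2,1.5],-0.12,85],
  [[10,-2,1.5],-0.24,85],
  [[15,-2,1.5],-0.36,85],
  [[20,-2,1.5],-0.48,85],
  [[25,-2,1.5],-0.6,85],
  [[28,-2,1.5],-0.65,60],
  [[28,-2,1.5],-0.65,60],
  [[28,-2,1.5],-0.65,60],
])

```text
clock: 9.1
position: [0.4225, -0.3209, 0.1199]
ee_rot: [0.685, -0.135, 0.7, 0.149]
contact_force: [-0.2, 0.2, -0.1]
width: 0.0602
```

```bash
python3 -c "
from h import *
s,M=tool(); print(M.round(3))
go(.4222,-.3214,.02,.403)
cv2.imwrite('pics/side6.png',viewer.get_image('side')[:,:,::-1])
b=cv2.imread('pics/side6.png'); cv2.imwrite('pics/z7.png',cv2.resize(b[280:480,150:350],None,fx=3,fy=3))
cv2.imwrite('pics/top6.png',cv2.resize(viewer.get_image('top')[:,:,::-1][220:380,380:580],None,fx=3,fy=3))
"
```

```text
[[-0.025 -0.392  0.919]
 [ 0.015  0.92   0.393]
 [-1.     0.023 -0.017]]
t 9.1 pos [ 0.4225 -0.3209  0.1199] yaw 0.404 w 0.0602 F [-0.2  0.2 -0.1] q6 -1.18 shift [99.9 -2.7  1.3] turn 0.001
```

View pics/z7.png

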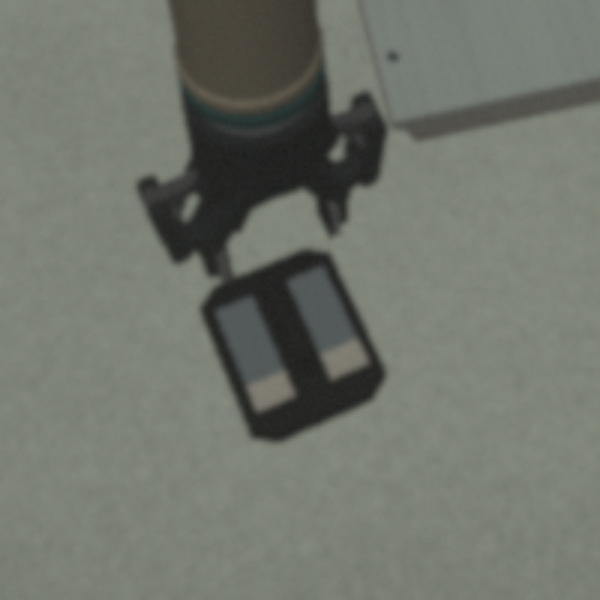

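View pics/top6.png

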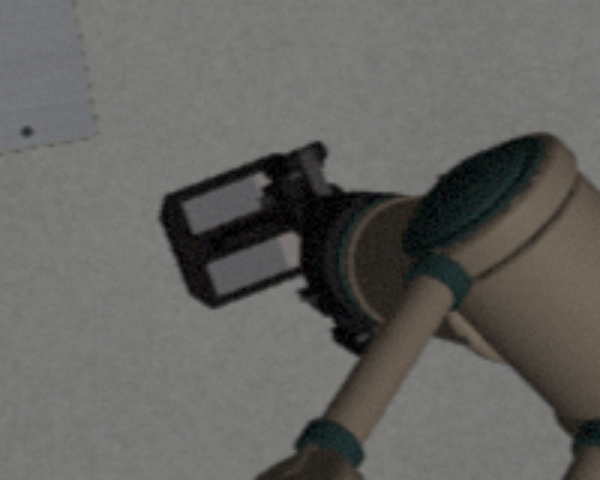

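The jaws straddle the rib and are lined up with it. I'll descend, then close.

move_arm([
  [[25,-1,0.5],0,60],
  [[50,-1.5,1],0,60],
  [[75,-2,1],0,60],
  [[90,-2.5,1.3],0,50],
  [[98,-2.7,1.3],0,40],
  [[99,-2.7,1.3],0,40],
  [[99,-2.7,1.3],0,40],
])

```text
clock: 9.78
position: [0.4227, -0.3221, 0.0215]
ee_rot: [0.685, -0.135, 0.7, 0.148]
contact_force: [1.1, -0.0, 0.8]
width: 0.0399
```

```bash
python3 -c "
from h import *
go(.4222,-.3214,.02,.403)"
```

```text
t 9.78 pos [ 0.4227 -0.3221  0.0215] yaw 0.404 w 0.0399 F [ 1.1 -0.   0.8] q6 -1.17 shift [ 1.5  0.8 -0.1] turn 0.001
```

move_arm([
  [[1,0,0],0,25],
  [[1,0,0],0,15],
  [[1,0,0],0,5],
  [[1,0,0],0,5],
  [[1,0,0],0,5],
  [[1,0,0],0,5],
], force=40)

```text
clock: 10.28
position: [0.4235, -0.3228, 0.0218]
ee_rot: [0.686, -0.136, 0.7, 0.147]
contact_force: [0.0, 0.6, 7.1]
width: 0.0108
```

```bash
python3 -c "
from h import *
s,M=tool(); print(M.round(3))
go(.4222,-.3214,.12,.403)"
```

```text
[[-0.022 -0.392  0.92 ]
 [ 0.012  0.92   0.392]
 [-1.     0.02  -0.016]]
t 10.28 pos [ 0.4235 -0.3228  0.0218] yaw 0.403 w 0.0108 F [0.  0.6 7.1] q6 -1.17 shift [-98.1   3.8  -2.1] turn 0.0
```

move_arm([
  [[-8,0,0],0,5],
  [[-20,0.5,0],0,5],
  [[-45,1,-1],0,5],
  [[-75,2,-1],0,5],
  [[-110,2.5,-2],0,5],
  [[-140,3,-2],0,5],
  [[-160,3.5,-3],0,5],
  [[-160,3.5,-3],0,5],
])

```text
clock: 10.95
position: [0.4249, -0.3247, 0.1872]
ee_rot: [0.688, -0.139, 0.698, 0.144]
contact_force: [0.0, -1.1, 0.1]
width: 0.011
```

```bash
python3 -c "
from h import *
s,M=tool(); print(M.round(3))
go(.58,.02,.18,.1985)
cv2.imwrite('pics/side7.png',viewer.get_image('side')[:,:,::-1])
b=cv2.imread('pics/side7.png'); cv2.imwrite('pics/z8.png',cv2.resize(b[230:430,150:350],None,fx=3,fy=3))
for d in finder.trace('carrier','side')[:1]:
  print(d['score'],d['centre'],d['mask'].sum())
"
```

```text
[[-0.015 -0.392  0.92 ]
 [ 0.005  0.92   0.392]
 [-1.     0.01  -0.012]]
t 10.95 pos [ 0.4249 -0.3247  0.1872] yaw 0.403 w 0.011 F [ 0.  -1.1  0.1] q6 -1.18 shift [  6.5 256.1 278. ] turn 0.205
0.6 [245.3, 359.9] 2322
```

View pics/z8.png

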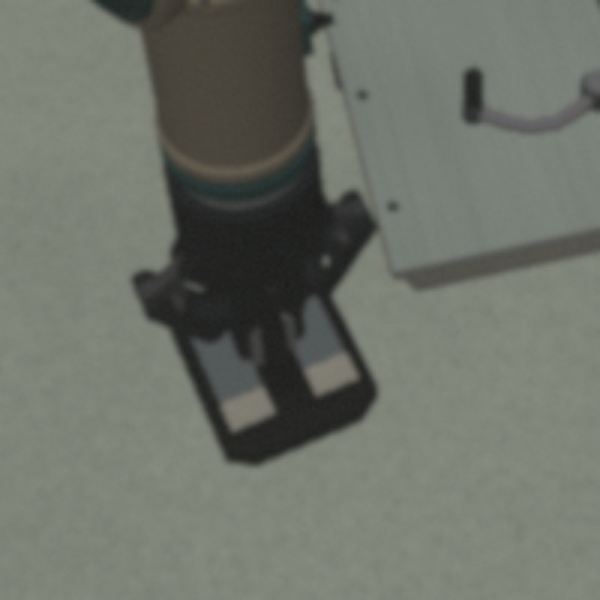

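```bash
cat >> h.py <<'E'
def gol(lx,ly,z,yaw=.1985):
    X=S(P,[lx/1e3,ly/1e3,z])[0]; go(*X,yaw); s=manip.get_state(); print("local TCP mm",(loc(s["position"])*1e3).round(1))
E
python3 -c "
from h import *
gol(33.5,71.7,.18)"
```

```text
t 11.05 pos [ 0.4228 -0.3227  0.1825] yaw 0.403 w 0.0113 F [-0.1  0.1 -1.4] q6 -1.18 shift [  2.9 270.4 304.1] turn 0.205
local TCP mm [-209.3 -254.9  182.5]
```

move_arm([
  [[0,20,22],0.03,5],
  [[0,45,50],0.06,5],
  [[0,72,80],0.1,5],
  [[0,99,111],0.14,5],
  [[0,126,141],0.18,5],
  [[2,153,172],0.205,5],
  [[3,180,202],0.205,5],
  [[3,206,232],0.205,5],
])

```text
clock: 11.72
position: [0.554, -0.0397, 0.1772]
ee_rot: [0.695, -0.065, 0.712, 0.075]
contact_force: [1.1, -0.5, -0.6]
width: 0.0115
```

```bash
python3 -c "
from h import *
s,M=tool(); print(M.round(3))
gol(33.5,71.7,.18)"
```

```text
[[-0.026 -0.197  0.98 ]
 [ 0.012  0.98   0.197]
 [-1.     0.017 -0.023]]
t 11.72 pos [ 0.554  -0.0397  0.1772] yaw 0.198 w 0.0115 F [ 1.1 -0.5 -0.6] q6 -0.4 shift [-2.9 75.1 58.3] turn -0.0
local TCP mm [-24.9  -3.4 177.2]
```

move_arm([
  [[-3,25,20],0,5],
  [[-3,45,36],0,5],
  [[-3,62,49],0,5],
  [[-3,72,56],0,5],
  [[-3,75,58],0,5],
  [[-3,75,58],0,5],
  [[-3,75,58],0,5],
  [[-3,75,58],0,5],
])

```text
clock: 12.38
position: [0.5954, 0.0439, 0.1798]
ee_rot: [0.694, -0.065, 0.713, 0.074]
contact_force: [-0.3, -0.6, -0.5]
width: 0.0109
```

```bash
python3 -c "
from h import *
s,M=tool(); print(M.round(3))
gol(33.5,71.7,.12)
cv2.imwrite('pics/side8.png',viewer.get_image('side')[:,:,::-1])
b=cv2.imread('pics/side8.png'); cv2.imwrite('pics/z9.png',cv2.resize(b[100:300,230:430],None,fx=3,fy=3))
"
```

```text
[[-0.027 -0.195  0.98 ]
 [ 0.011  0.981  0.196]
 [-1.     0.016 -0.025]]
t 12.38 pos [0.5954 0.0439 0.1798] yaw 0.197 w 0.0109 F [-0.3 -0.6 -0.5] q6 -0.25 shift [59.8  0.3  2.7] turn -0.001
local TCP mm [ 32.2  70.4 179.8]
```

View pics/z9.png

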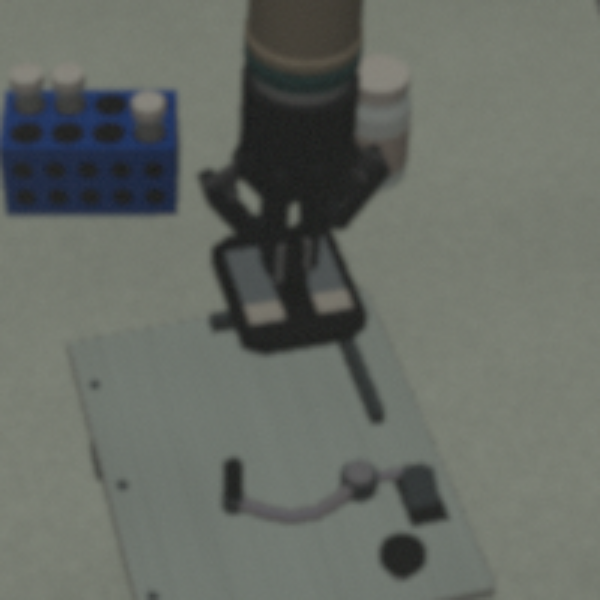

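move_arm([
  [[20,0,1],0,5],
  [[40,0,2],0,5],
  [[60,0,2.7],0,5],
  [[70,0.2,3],0,5],
  [[71,0.2,3],0,5],
  [[71,0.2,3],0,5],
  [[71,0.2,3],0,5],
])

```text
clock: 13.02
position: [0.5974, 0.0451, 0.1101]
ee_rot: [0.695, -0.064, 0.712, 0.074]
contact_force: [0.4, 0.1, -0.9]
width: 0.0112
```

```bash
cat > chk.py <<'E'
from h import *
import sys
from scipy.optimize import minimize
tag=sys.argv[1]; dz=float(sys.argv[2]) # bottom z
off=float(sys.argv[3]) if len(sys.argv)>3 else 1.8
gol(33.5,71.7,.0918)
s,M=tool()
im=viewer.get_image('side'); r=finder.trace('carrier','side')
c=s["position"]+M[:,1]*off/1e3; yaw=np.arctan2(M[1,2],M[0,2]); print("carrier est local",(loc(c)*1e3).round(1))
oct=np.array([[45,45],[31,55],[-31,55],[-45,45],[-45,-45],[-31,-55],[31,-55],[45,-45]])/1e3
b=im[:,:,::-1].copy(); k=4; b=cv2.resize(b,None,fx=k,fy=k,interpolation=cv2.INTER_CUBIC)
def dr(L,p,z,col):
    X=S((p[0],p[1],p[2]),np.c_[L,0*L[:,:1]+z]); u=(proj("side",X)+.5)*k-.5
    cv2.polylines(b,[np.round(u).astype(np.int32)],True,col,1)
dr(oct,(c[0],c[1],yaw),dz+.014,(0,255,0)); dr(oct,(c[0],c[1],yaw),dz,(0,255,255))
E1=np.array([[80,10],[90,10],[90,140],[-10,140],[-10,130],[80,130]])/1e3
dr(E1,P,.082,(0,0,255))
u=proj("side",c)[0]*k; x,y=int(u[0]),int(u[1]); cv2.imwrite(f"pics/{tag}.png",b[max(0,y-250):y+250,max(0,x-350):x+350])
if r:
    m=r[0]["mask"].astype(np.uint8); print("score",r[0]["score"],m.sum()); np.save("m.npy",m)
E
python3 chk.py c1 .0862
```

```text
t 13.02 pos [0.5974 0.0451 0.1101] yaw 0.196 w 0.0112 F [ 0.4  0.1 -0.9] q6 -0.25 shift [18.3  0.2 -0.5] turn -0.002
local TCP mm [ 34.4  71.2 110.1]
carrier est local [ 34.4  73.  110.1]
score 0.92 1412
```

View pics/c1.png

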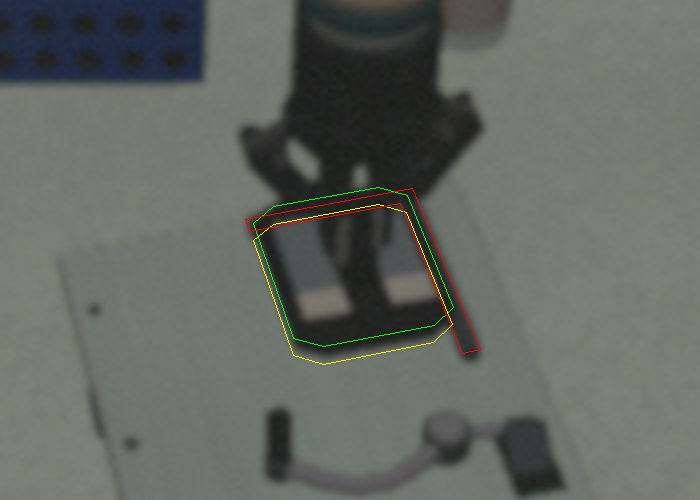

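The model overlay (yellow/green outline and red edges) agrees with the picture to about 1 px. The carrier hovers just inside the corner, so I'll lower it slowly with a gap of about 2 mm.

move_arm([
  [[1,0,-1],0,5],
  [[4,0,-1],0,5],
  [[7,0,-1],0,5],
  [[10,0,-1],0,5],
  [[12,0,-0.9],0,5],
  [[14,0,-0.8],0,5],
  [[15,0,-0.8],0,5],
  [[15,0,-0.8],0,5],
])

```text
clock: 13.78
position: [0.5962, 0.0453, 0.095]
ee_rot: [0.695, -0.065, 0.712, 0.074]
contact_force: [-0.8, -0.1, -0.7]
width: 0.0112
```

```bash
python3 chk.py c2 .0732
```

```text
t 13.78 pos [0.5962 0.0453 0.095 ] yaw 0.197 w 0.0112 F [-0.8 -0.1 -0.7] q6 -0.25 shift [3.2 0.  0.3] turn -0.002
local TCP mm [33.3 71.6 95. ]
carrier est local [33.3 73.4 95. ]
score 0.85 1235
```

View pics/c2.png

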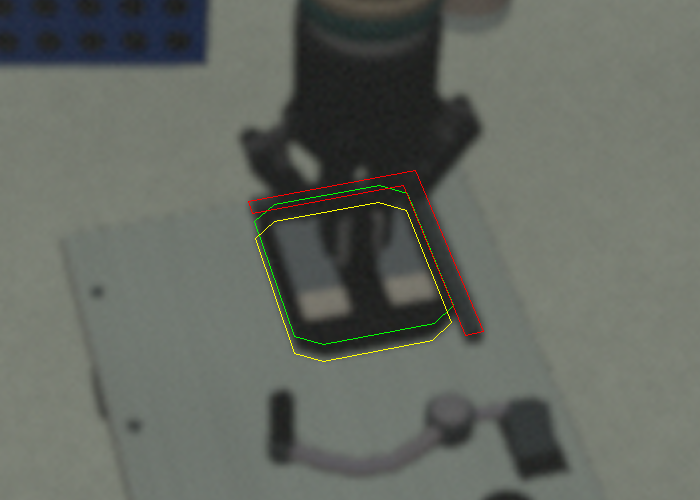

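```bash
cat > prof.py <<'E'
from h import *
import sys
def measure(img,c,yaw,zb,off=(0,0)):
    g=cv2.GaussianBlur(img,(0,0),.8).astype(float).mean(2)
    # sample edges: front bottom (y=-55, x -25..25, z=zb), left bottom (x=-45,y -40..0), top-face right none
    out={}
    for nm,pts,nrm in(("front",[(x,-.055) for x in np.linspace(-.025,.025,11)],(0,-1)),("left",[(-.045,y) for y in np.linspace(-.04,.01,11)],(-1,0)),("back",[(x,.055) for x in np.linspace(-.025,.025,11)],(0,1)),("right",[(.045,y) for y in np.linspace(-.04,.04,11)],(1,0))):
        zz=zb if nm in("front",) else (zb+.014 if nm in("back",) else zb)
        if nm=="right" : zz=zb+.014
        t=np.arange(-.012,.0121,.0005); P_=[]
        for p in pts:
            L=np.array([[p[0]+nrm[0]*k,p[1]+nrm[1]*k,zz] for k in t]); X=S((c[0],c[1],yaw),L)
            u=proj("side",X).astype(np.float32); v=cv2.remap(g.astype(np.float32),u[:,0].reshape(1,-1),u[:,1].reshape(1,-1),cv2.INTER_LINEAR)[0]; P_.append(v)
        m=np.median(P_,0); gr=np.gradient(m); i=np.argmax(gr); print(nm,"edge offset mm (+ outward):",t[i]*1e3, m[::6].round(0))
if __name__=="__main__":
    im=cv2.imread("pics/side0.png"); print("bench"); measure(im,(.4224,-.3215),.4045,0)
    s,M=tool(); im=viewer.get_image("side"); c=s["position"]+M[:,1]*.0018; print("held",(loc(c)*1e3).round(1)); measure(im,c,np.arctan2(M[1,2],M[0,2]),s["position"][2]-.0218)
E
python3 prof.py
```

```text
bench
front edge offset mm (+ outward): -1.499999999999991 [ 36.  35.  37.  56.  92. 115. 120. 119. 118.]
left edge offset mm (+ outward): -0.9999999999999905 [ 76.  58.  41.  52.  88. 113. 118. 119. 119.]
back edge offset mm (+ outward): 1.0408340855860843e-14 [ 40.  37.  38.  48.  77. 105. 117. 119. 119.]
right edge offset mm (+ outward): 1.0408340855860843e-14 [ 81.  74.  55.  49.  78. 109. 118. 119. 119.]
held [33.6 73.4 95.4]
front edge offset mm (+ outward): -2.9999999999999925 [ 34.  36.  47.  68.  92. 107. 113. 114. 114.]
left edge offset mm (+ outward): -2.499999999999992 [ 57.  42.  41.  62.  91. 109. 114. 114. 114.]
back edge offset mm (+ outward): -0.9999999999999905 [34. 34. 34. 34. 35. 36. 36. 36. 37.]
right edge offset mm (+ outward): 12.000000000000021 [81. 73. 58. 43. 42. 48. 55. 68. 90.]
```

move_arm([
  [[0,-0.8,-0.5],0,5],
  [[1,-0.8,-0.5],0,5],
  [[2,-0.8,-0.5],0,5],
  [[3,-0.8,-0.5],0,5],
  [[3.4,-0.8,-0.5],0,5],
  [[3.4,-0.8,-0.5],0,5],
])

```text
clock: 14.43
position: [0.5962, 0.0443, 0.0924]
ee_rot: [0.696, -0.065, 0.712, 0.074]
contact_force: [-1.0, -0.7, 1.0]
width: 0.0114
```

```bash
python3 -c "
from h import *
gol(33.5,71.7,.0918)"; python3 prof.py
```

```text
t 14.43 pos [0.5962 0.0443 0.0924] yaw 0.197 w 0.0114 F [-1.  -0.7  1. ] q6 -0.25 shift [0.6 1.  0.5] turn -0.002
local TCP mm [33.  70.7 92.4]
bench
front edge offset mm (+ outward): -1.499999999999991 [ 36.  35.  37.  56.  92. 115. 120. 119. 118.]
left edge offset mm (+ outward): -0.9999999999999905 [ 76.  58.  41.  52.  88. 113. 118. 119. 119.]
back edge offset mm (+ outward): 1.0408340855860843e-14 [ 40.  37.  38.  48.  77. 105. 117. 119. 119.]
right edge offset mm (+ outward): 1.0408340855860843e-14 [ 81.  74.  55.  49.  78. 109. 118. 119. 119.]
held [33.  72.5 92.4]
front edge offset mm (+ outward): -3.499999999999993 [ 33.  36.  47.  70.  93. 108. 114. 115. 115.]
left edge offset mm (+ outward): -1.499999999999991 [ 59.  42.  41.  60.  90. 109. 114. 114. 114.]
back edge offset mm (+ outward): 10.50000000000002 [34. 33. 34. 34. 34. 35. 35. 36. 37.]
right edge offset mm (+ outward): 11.500000000000021 [81. 74. 59. 43. 39. 45. 52. 60. 79.]
```

move_arm([
  [[0.5,0,0],0,5],
  [[1,0,0],0,5],
  [[1.3,0,0],0,5],
  [[1.3,0,0],0,5],
])

```text
clock: 14.82
position: [0.596, 0.0442, 0.0921]
ee_rot: [0.696, -0.065, 0.711, 0.074]
contact_force: [-3.5, -1.6, 6.1]
width: 0.0113
```

The carrier is on the deck with 6 N upward at z = 0.092, as expected. I'll release and lift.

move_arm([
  [[0,0,0],0,14],
  [[0,0,0],0,20],
  [[0,0,0],0,30],
  [[0,0,0],0,40],
  [[-1,0,0],0,40],
  [[-3,0,0],0,40],
  [[-3,0,0],0,40],
])

```text
clock: 15.4
position: [0.5964, 0.0442, 0.0954]
ee_rot: [0.696, -0.065, 0.711, 0.074]
contact_force: [-0.5, -0.5, -0.2]
width: 0.0399
```

```bash
python3 -c "
from h import *
gol(33.5,71.7,.22)"; python3 prof.py | tail -5
```

```text
t 15.4 pos [0.5964 0.0442 0.0954] yaw 0.197 w 0.0399 F [-0.5 -0.5 -0.2] q6 -0.25 shift [-124.5    3.1   -2.3] turn -0.002
local TCP mm [33.3 70.5 95.4]
held [33.3 72.3 95.4]
front edge offset mm (+ outward): 0.5000000000000109 [ 34.  34.  36.  46.  68.  92. 107. 113. 115.]
left edge offset mm (+ outward): -0.9999999999999905 [ 68.  50.  40.  51.  80. 104. 113. 114. 114.]
back edge offset mm (+ outward): 11.00000000000002 [34. 34. 34. 35. 36. 36. 38. 41. 43.]
right edge offset mm (+ outward): 11.500000000000021 [68. 58. 49. 40. 42. 48. 54. 67. 88.]
```

Now lift straight up, then move clear to look.

move_arm([
  [[-10,0,0],0,40],
  [[-30,1,-1],0,40],
  [[-60,1.5,-1],0,40],
  [[-95,2,-2],0,40],
  [[-125,3,-2],0,40],
  [[-125,-40,-2],0,40],
  [[-125,-80,-2],0,40],
  [[-125,-120,-2],0,30],
])

```text
clock: 16.12
position: [0.6213, -0.0761, 0.2207]
ee_rot: [0.697, -0.066, 0.71, 0.074]
contact_force: [1.1, -0.4, -1.0]
width: 0.0304
```

```bash
python3 -c "
from h import *
go(.6606,-.1393,.18)
cv2.imwrite('pics/side9.png',viewer.get_image('side')[:,:,::-1])
b=cv2.imread('pics/side9.png'); cv2.imwrite('pics/z10.png',cv2.resize(b[150:350,230:430],None,fx=3,fy=3))
cv2.imwrite('pics/top9.png',viewer.get_image('top')[:,:,::-1])
from prof import measure
X=S(P,[.035,.075,.07])[0]
measure(b,X,P[2],.07)
"
```

```text
t 16.12 pos [ 0.6213 -0.0761  0.2207] yaw 0.199 w 0.0304 F [ 1.1 -0.4 -1. ] q6 -0.44 shift [ 39.3 -70.2  26.7] turn None
front edge offset mm (+ outward): -0.9999999999999905 [ 34.  34.  37.  48.  71.  94. 109. 114. 115.]
left edge offset mm (+ outward): 0.5000000000000109 [ 74.  56.  42.  46.  71.  99. 113. 115. 115.]
back edge offset mm (+ outward): 12.000000000000021 [35. 34. 35. 37. 42. 47. 53. 63. 75.]
right edge offset mm (+ outward): 10.00000000000002 [63. 57. 45. 38. 43. 49. 56. 71. 91.]
```

View pics/z10.png

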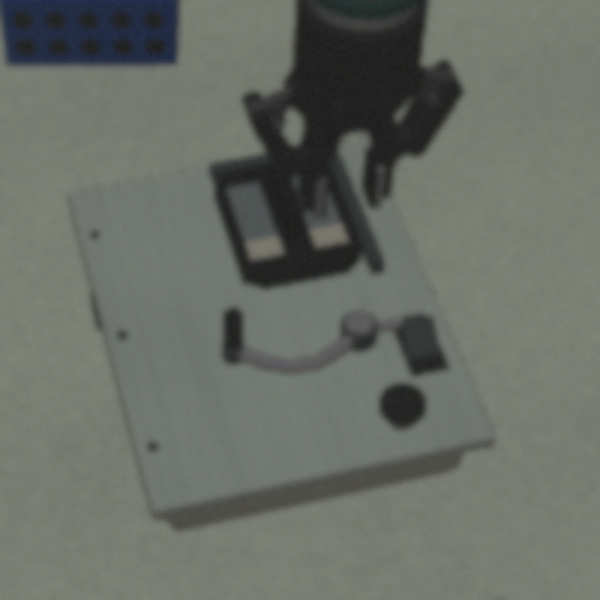

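View pics/top9.png

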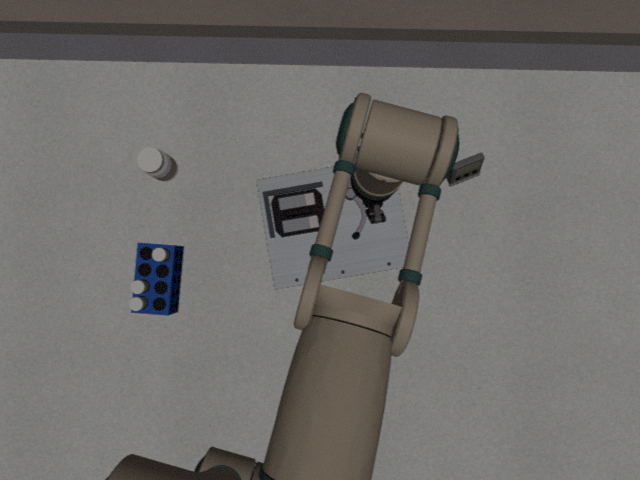

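```bash
python3 -c "
from h import *
a=cv2.imread('pics/top9.png'); k=6
b=cv2.resize(a,None,fx=k,fy=k,interpolation=cv2.INTER_CUBIC)
o=np.array([[45,45],[31,55],[-31,55],[-45,45],[-45,-45],[-31,-55],[31,-55],[45,-45]])/1e3
L=np.c_[o+[.035,.075],0*o[:,:1]+.084]
u=(proj('top',S(P,L))+.5)*k-.5; 
c=b.copy(); cv2.polylines(c,[np.round(u).astype(int)],True,(0,255,0),1)
cv2.imwrite('pics/z11.png',np.hstack([x[160*k:250*k,255*k:325*k] for x in (b,c)])[:, :840][:540,:800])
cv2.imwrite('pics/z11.png',np.hstack([cv2.resize(x[1000:1460,1540:1990],None,fx=.88,fy=.88) for x in (b,c)]))
"
```

```text
(no output)
```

View pics/z11.png

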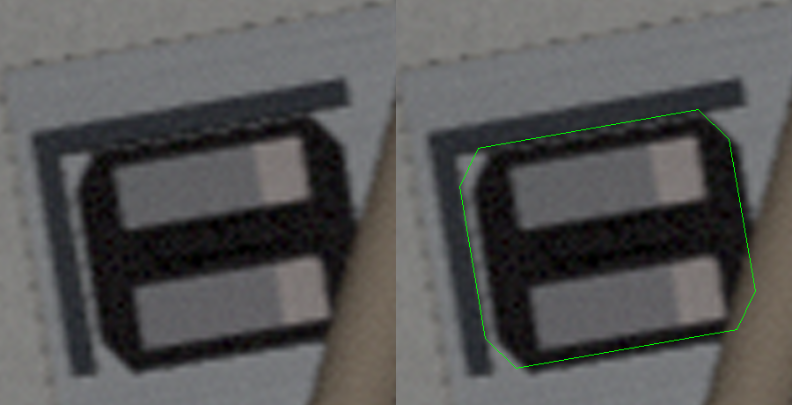

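```bash
python3 -c "
from h import *
o=np.array([[45,45],[31,55],[-31,55],[-45,45],[-45,-45],[-31,-55],[31,-55],[45,-45]])/1e3
E1=np.array([[80,10],[90,10],[90,140],[-10,140],[-10,130],[80,130]])/1e3
k=6
b=cv2.imread('pics/side9.png'); b=cv2.resize(b,None,fx=k,fy=k,interpolation=cv2.INTER_CUBIC)
c=b.copy()
def dr(n,c,L,z,col): cv2.polylines(c,[np.round((proj(n,S(P,np.c_[L,0*L[:,:1]+z]))+.5)*k-.5).astype(int)],True,col,1)
dr('side',c,o+[.035,.075],.07,(0,255,255));dr('side',c,o+[.035,.075],.084,(0,255,0));dr('side',c,E1,.082,(0,0,255));dr('side',c,E1,.07,(255,0,255))
cv2.imwrite('pics/z12.png',np.hstack([cv2.resize(x[1180:1520,1780:2180],None,fx=1,fy=1) for x in (b,c)]))
a=cv2.imread('pics/top9.png').astype(np.float32).mean(2)
for lx in (10,20,30,50):
    t=np.arange(110,146,1.); u=proj('top',S(P,np.c_[0*t+lx/1e3,t/1e3,0*t+.083])).astype(np.float32)
    print(lx,cv2.remap(a,u[:,:1],u[:,1:],cv2.INTER_LINEAR)[:,0].round().astype(int).tolist())
for ly in (50,70,90,110):
    t=np.arange(65,100,1.); u=proj('top',S(P,np.c_[t/1e3,0*t+ly/1e3,0*t+.083])).astype(np.float32)
    print('x',ly,cv2.remap(a,u[:,:1],u[:,1:],cv2.INTER_LINEAR)[:,0].round().astype(int).tolist())
"
```

```text
10 [50, 35, 21, 21, 23, 22, 19, 19, 21, 22, 23, 23, 24, 27, 41, 54, 71, 89, 89, 85, 72, 56, 49, 49, 48, 46, 45, 47, 51, 73, 92, 104, 115, 119, 120, 119]
20 [41, 29, 22, 18, 19, 21, 23, 25, 23, 20, 18, 17, 19, 23, 35, 54, 70, 81, 83, 73, 61, 54, 48, 49, 49, 47, 44, 50, 60, 74, 91, 104, 113, 118, 117, 115]
30 [20, 20, 22, 23, 18, 11, 14, 20, 23, 26, 22, 14, 13, 23, 39, 63, 87, 94, 100, 84, 65, 57, 50, 47, 46, 46, 47, 50, 60, 72, 89, 104, 111, 119, 119, 118]
50 [44, 32, 21, 17, 15, 19, 21, 17, 15, 18, 23, 21, 16, 24, 40, 59, 80, 96, 95, 93, 74, 53, 49, 47, 48, 48, 49, 50, 58, 75, 92, 106, 120, 122, 123, 121]
x 50 [117, 117, 118, 119, 98, 69, 46, 31, 22, 25, 32, 47, 62, 52, 42, 42, 42, 43, 45, 45, 44, 45, 50, 56, 73, 88, 102, 115, 117, 118, 118, 119, 119, 118, 118]
x 70 [95, 95, 94, 87, 73, 57, 42, 28, 23, 19, 20, 22, 35, 51, 51, 46, 45, 47, 48, 47, 46, 46, 47, 56, 65, 86, 109, 117, 117, 117, 118, 119, 119, 119, 118]
x 90 [97, 96, 95, 92, 85, 63, 43, 33, 24, 25, 29, 39, 49, 50, 43, 38, 40, 42, 46, 49, 48, 46, 48, 52, 68, 94, 110, 114, 117, 117, 116, 117, 119, 117, 116]
x 110 [45, 47, 46, 46, 37, 30, 23, 16, 16, 19, 21, 24, 30, 39, 47, 46, 46, 46, 46, 44, 41, 43, 47, 54, 67, 82, 100, 114, 115, 115, 115, 116, 116, 116, 117]
```

View pics/z12.png

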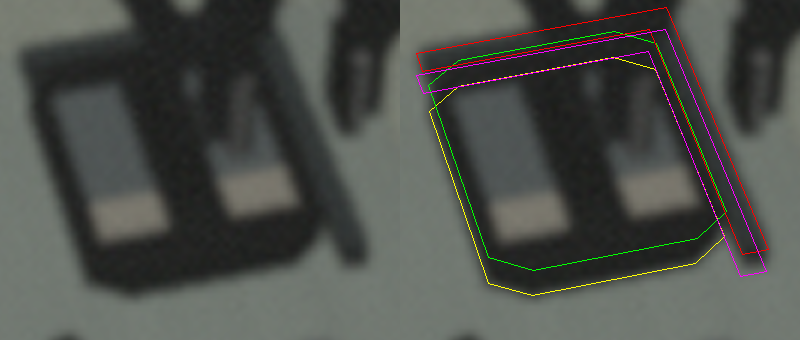

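The top view shows a 5 mm gap at the short edge (carrier face at y≈125 mm, edge face at y≈130 mm) and about 2 mm at the long edge. The carrier is square. 5 mm is more than the arm reliably pushes home, so I'll regrip and slide it +y by about 4 mm.

```bash
python3 -c "
from h import *
gol(33,70.6,.16)"
```

```text
t 16.22 pos [ 0.622  -0.0813  0.2191] yaw 0.191 w 0.0297 F [-0.4  0.8 -0.7] q6 -0.43 shift [ 60.5 127.5  -0.4] turn -0.007
local TCP mm [ 33.6 -57.6 219.1]
```

move_arm([
  [[5,32,0],-0.007,40],
  [[10,64,0],-0.007,40],
  [[20,96,0],-0.007,40],
  [[35,122,0],-0.007,40],
  [[55,127,0],-0.007,40],
  [[60,127.5,-0.4],-0.007,40],
  [[60,127.5,-0.4],-0.007,40],
  [[60,127.5,-0.4],-0.007,40],
])

```text
clock: 16.88
position: [0.5965, 0.0438, 0.1611]
ee_rot: [0.697, -0.067, 0.71, 0.073]
contact_force: [-0.3, -0.7, 0.2]
width: 0.0399
```

```bash
python3 -c "
from h import *
gol(33,70.6,.0945)"
```

```text
t 16.88 pos [0.5965 0.0438 0.1611] yaw 0.198 w 0.0399 F [-0.3 -0.7  0.2] q6 -0.25 shift [66.6 -0.2  0.9] turn -0.0
local TCP mm [ 33.3  70.1 161.1]
```

move_arm([
  [[20,-0.2,0.3],0,40],
  [[40,-0.2,0.6],0,40],
  [[55,-0.2,0.8],0,40],
  [[64,-0.2,0.9],0,40],
  [[66,-0.2,0.9],0,40],
  [[66,-0.2,0.9],0,30],
  [[66,-0.2,0.9],0,20],
  [[66,-0.2,0.9],0,18],
], force=20)

```text
clock: 17.55
position: [0.5972, 0.0439, 0.0964]
ee_rot: [0.698, -0.067, 0.71, 0.073]
contact_force: [0.8, 0.3, -0.3]
width: 0.0179
```

move_arm([
  [[0,0,0],0,14],
  [[0,0,0],0,10],
  [[0,0,0],0,8],
  [[0,0,0],0,8],
  [[0,0,0],0,8],
])

```text
clock: 17.97
position: [0.5977, 0.0438, 0.0975]
ee_rot: [0.698, -0.067, 0.709, 0.073]
contact_force: [-1.7, -0.7, 5.3]
width: 0.0116
```

```bash
python3 -c "
from h import *
gol(33,74.6,.0945)"
```

```text
t 17.97 pos [0.5977 0.0438 0.0975] yaw 0.198 w 0.0116 F [-1.7 -0.7  5.3] q6 -0.25 shift [ 3.1  4.7 -1.4] turn -0.0
local TCP mm [34.5 69.9 97.5]
```

move_arm([
  [[0,1,0],0,8],
  [[0,2,0],0,8],
  [[0,3,0],0,8],
  [[0,4,0],0,8],
  [[0,4,0],0,8],
  [[0,4,0],0,8],
])

```text
clock: 18.47
position: [0.5973, 0.0476, 0.0977]
ee_rot: [0.698, -0.067, 0.709, 0.072]
contact_force: [0.1, -1.6, 3.1]
width: 0.011
```

```bash
python3 -c "
from h import *
gol(33,74.6,.0945)
cv2.imwrite('pics/top10.png',viewer.get_image('top')[:,:,::-1])"
```

```text
t 18.47 pos [0.5973 0.0476 0.0977] yaw 0.198 w 0.011 F [ 0.1 -1.6  3.1] q6 -0.24 shift [ 3.2  0.8 -1.7] turn -0.0
local TCP mm [34.8 73.7 97.7]
```

move_arm([
  [[0,0,0],0,16],
  [[0,0,0],0,25],
  [[0,0,0],0,40],
  [[-2,0,0],0,40],
  [[-12,0,0],0,40],
  [[-40,0.5,-1],0,40],
  [[-70,1,-2],0,40],
  [[-100,1.5,-2.5],0,40],
])

```text
clock: 19.18
position: [0.5955, 0.0482, 0.1991]
ee_rot: [0.698, -0.067, 0.709, 0.073]
contact_force: [0.3, 0.1, 0.4]
width: 0.0401
```

```bash
python3 -c "
from h import *
gol(60,-122,.19,-.5)"
```

```text
t 19.18 pos [0.5955 0.0482 0.1991] yaw 0.198 w 0.0401 F [0.3 0.1 0.4] q6 -0.24 shift [   7.  -196.7   27. ] turn 0.698
local TCP mm [ 33.2  74.6 199.1]
```

move_arm([
  [[0,-35,4],0,40],
  [[0,-70,9],0,30],
  [[2,-105,14],0,10],
  [[4,-140,19],0,2],
  [[6,-170,24],0,2],
  [[7,-190,26],0,2],
  [[7,-197,27],0,2],
  [[7,-197,27],0,2],
])

```text
clock: 19.85
position: [0.6608, -0.1408, 0.1899]
ee_rot: [0.698, -0.066, 0.709, 0.072]
contact_force: [-0.2, 0.3, 0.7]
width: 0.0021
```

```bash
python3 -c "
from h import *
gol(60,-122,.13)
for n in('top','side'):cv2.imwrite(f'pics/{n}11.png',viewer.get_image(n)[:,:,::-1])
k=6
b=cv2.resize(cv2.imread('pics/top11.png'),None,fx=k,fy=k,interpolation=cv2.INTER_CUBIC)[1000:1460,1540:1990]
c=cv2.imread('pics/side11.png')[150:350,230:430]; c=cv2.resize(c,(460,460))
cv2.imwrite('pics/z13.png',cv2.resize(np.hstack([b,c]),None,fx=.85,fy=.85))
a=cv2.imread('pics/top11.png').astype(np.float32).mean(2)
for lx in (10,20,30,50):
    t=np.arange(120,146,1.); u=proj('top',S(P,np.c_[0*t+lx/1e3,t/1e3,0*t+.083])).astype(np.float32)
    print(lx,cv2.remap(a,u[:,:1],u[:,1:],cv2.INTER_LINEAR)[:,0].round().astype(int).tolist())
for ly in (50,70,90,110):
    t=np.arange(65,95,1.); u=proj('top',S(P,np.c_[t/1e3,0*t+ly/1e3,0*t+.083])).astype(np.float32)
    print('x',ly,cv2.remap(a,u[:,:1],u[:,1:],cv2.INTER_LINEAR)[:,0].round().astype(int).tolist())
"
```

```text
t 19.85 pos [ 0.6608 -0.1408  0.1899] yaw 0.196 w 0.0021 F [-0.2  0.3  0.7] q6 -0.51 shift [59.9  1.   0.9] turn -0.002
local TCP mm [  59.9 -123.5  189.9]
10 [21, 22, 23, 25, 26, 27, 27, 27, 27, 28, 34, 42, 47, 49, 49, 47, 46, 49, 54, 76, 95, 107, 117, 120, 120, 119]
20 [18, 17, 18, 18, 20, 24, 23, 18, 19, 30, 40, 44, 47, 45, 45, 47, 48, 53, 61, 75, 93, 106, 115, 121, 119, 117]
30 [16, 18, 19, 19, 19, 16, 14, 16, 19, 26, 32, 39, 46, 49, 49, 48, 48, 51, 60, 71, 87, 104, 112, 120, 122, 123]
50 [26, 23, 20, 18, 17, 19, 22, 25, 29, 34, 39, 45, 44, 44, 45, 46, 47, 50, 59, 78, 95, 108, 120, 122, 124, 123]
x 50 [123, 123, 123, 122, 122, 122, 104, 77, 52, 34, 21, 21, 20, 22, 24, 33, 42, 48, 52, 52, 49, 48, 50, 55, 74, 92, 104, 115, 118, 118]
x 70 [98, 98, 99, 99, 100, 92, 72, 52, 36, 20, 16, 14, 16, 18, 28, 42, 49, 49, 49, 46, 43, 45, 48, 59, 70, 89, 110, 117, 118, 118]
x 90 [96, 97, 98, 98, 96, 89, 81, 58, 35, 29, 25, 21, 17, 18, 26, 35, 41, 47, 48, 49, 47, 44, 49, 57, 73, 96, 111, 115, 118, 118]
x 110 [89, 88, 89, 91, 94, 96, 81, 62, 44, 29, 20, 18, 17, 20, 23, 34, 45, 47, 48, 48, 47, 47, 48, 54, 69, 84, 102, 117, 118, 118]
```

View pics/z13.png

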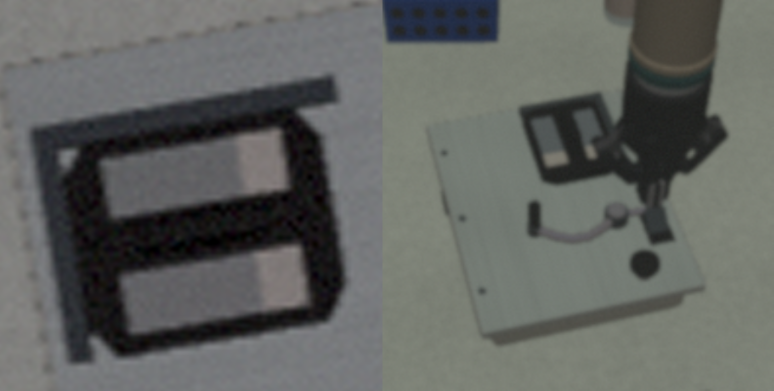

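The carrier now lies flush and square against both edges, with no visible gap left. Next I'll press the pad.

move_arm([
  [[25,1,0.5],0,2],
  [[50,1,1],0,2],
  [[75,1,1.5],0,2],
  [[85,1,2],0,2],
  [[90,1,2],0,2],
  [[90,1,2],0,2],
])

```text
clock: 20.45
position: [0.6599, -0.1347, 0.0997]
ee_rot: [0.697, -0.067, 0.71, 0.074]
contact_force: [0.5, 0.4, 0.4]
width: 0.0018
```

```bash
python3 -c "
from h import *
gol(60,-122,.081)"
```

```text
t 20.45 pos [ 0.6599 -0.1347  0.0997] yaw 0.2 w 0.0018 F [0.5 0.4 0.4] q6 -0.51 shift [18.7 -4.9  0.1] turn 0.001
local TCP mm [  60.2 -117.4   99.7]
```

move_arm([
  [[0,-5,0],0,2],
  [[3,-5,0],0,2],
  [[7,-5,0.1],0,2],
  [[11,-5,0.1],0,2],
  [[15,-5,0.1],0,2],
  [[18,-5,0.2],0,2],
  [[19,-5,0.2],0,2],
  [[19,-5,0.2],0,2],
])

```text
clock: 21.12
position: [0.6614, -0.1398, 0.0812]
ee_rot: [0.698, -0.067, 0.709, 0.074]
contact_force: [0.3, 0.3, 5.2]
width: 0.0021
```

```bash
python3 -c "
from h import *
gol(60,-122,.081)
c=viewer.get_image('side')[:,:,::-1][150:350,230:430]; c=cv2.resize(c,(600,600)); cv2.imwrite('pics/z14.png',c)"
```

```text
t 21.12 pos [ 0.6614 -0.1398  0.0812] yaw 0.2 w 0.0021 F [0.3 0.3 5.2] q6 -0.51 shift [ 0.2  0.6 -0.7] turn 0.001
local TCP mm [  60.7 -122.7   81.2]
```

View pics/z14.png

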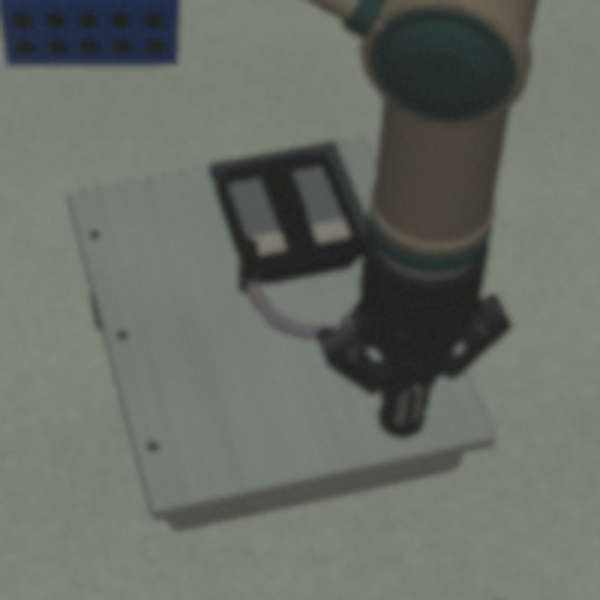

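The arm swung in onto the carrier's cut corner. I'll hold a moment, then lift clear.

move_arm([
  [[0,0,0],0,2],
  [[0,0,0],0,2],
  [[0,0,0],0,2],
  [[-10,0,0],0,2],
  [[-25,0,0],0,2],
  [[-50,1,-1],0,2],
  [[-80,1,-2],0,2],
  [[-110,1,-3],0,2],
])

```text
clock: 21.83
position: [0.6588, -0.1397, 0.1915]
ee_rot: [0.697, -0.067, 0.71, 0.074]
contact_force: [-0.2, 0.8, 0.7]
width: 0.002
```

move_arm([
  [[0,-20,0],0,2],
  [[0,-45,0],0,2],
  [[0,-70,0],0,2],
  [[0,-90,0],0,2],
  [[0,-95,0],0,2],
  [[0,-95,0],0,2],
])

```text
clock: 22.33
position: [0.6772, -0.2339, 0.1893]
ee_rot: [0.696, -0.066, 0.711, 0.074]
contact_force: [0.2, 0.2, -0.3]
width: 0.002
```

```bash
python3 -c "
from h import *
gol(60,-122,.081)
for n in('top','side'):cv2.imwrite(f'pics/{n}12.png',viewer.get_image(n)[:,:,::-1])
k=5
b=cv2.resize(cv2.imread('pics/top12.png'),None,fx=k,fy=k,interpolation=cv2.INTER_CUBIC)[800:1300,1280:2000]
c=cv2.imread('pics/side12.png')[150:350,230:430]; c=cv2.resize(c,(500,500))
cv2.imwrite('pics/z15.png',cv2.resize(np.hstack([b,c]),None,fx=.65,fy=.65))
X=ray('top',[0,0],.118)
a=cv2.imread('pics/top12.png').astype(np.float32).mean(2)
for lx in (10,20,30,50):
    t=np.arange(120,146,1.); u=proj('top',S(P,np.c_[0*t+lx/1e3,t/1e3,0*t+.083])).astype(np.float32)
    print(lx,cv2.remap(a,u[:,:1],u[:,1:],cv2.INTER_LINEAR)[:,0].round().astype(int).tolist())
r=finder.look_for('post','top'); 
for d in r[:2]:
  q=ray('top',d['centre'],.115); e=q[:2]-PIV[:2]; print(d['score'],np.hypot(*e),np.arctan2(e[1],e[0])-TH0)
for n,t,z in(('timer','timer',.04),('r','tube_rack',.09),('b','reagent_bottle',.1)):
    r=finder.look_for(t,'top'); print(t,r and ray('top',r[0]['centre'],z).round(3))
"
```

```text
t 22.33 pos [ 0.6772 -0.2339  0.1893] yaw 0.198 w 0.002 F [ 0.2  0.2 -0.3] q6 -0.63 shift [109.6  94.5   4.5] turn -0.001
local TCP mm [  57.6 -218.1  189.3]
10 [22, 21, 23, 26, 24, 22, 20, 19, 23, 28, 35, 43, 48, 51, 52, 52, 52, 54, 57, 77, 95, 109, 121, 125, 125, 124]
20 [11, 9, 16, 24, 24, 21, 20, 19, 22, 30, 39, 44, 50, 48, 47, 49, 49, 55, 63, 78, 97, 111, 118, 124, 123, 123]
30 [19, 20, 21, 23, 23, 22, 22, 23, 23, 32, 41, 43, 44, 47, 51, 51, 49, 52, 63, 75, 93, 109, 116, 124, 124, 123]
50 [16, 20, 24, 25, 22, 20, 21, 23, 25, 27, 34, 41, 46, 51, 51, 49, 49, 52, 60, 79, 97, 109, 121, 124, 127, 125]
0.85 0.04847879517598736 0.7488451150596305
timer [ 0.691 -0.336  0.04 ]
tube_rack [0.449 0.342 0.09 ]
reagent_bottle [0.685 0.344 0.1  ]
```

View pics/z15.png

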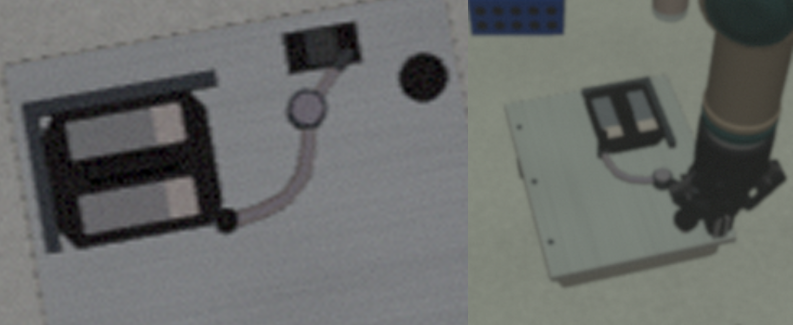

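```bash
python3 -c "
from h import *
q=ray('top',[325.4,227.3],.118); e=q[:2]-PIV[:2]; print(np.hypot(*e),np.arctan2(e[1],e[0])-TH0)
"
```

```text
0.09184786064716219 0.21215773724343112
```

View pics/top12.png

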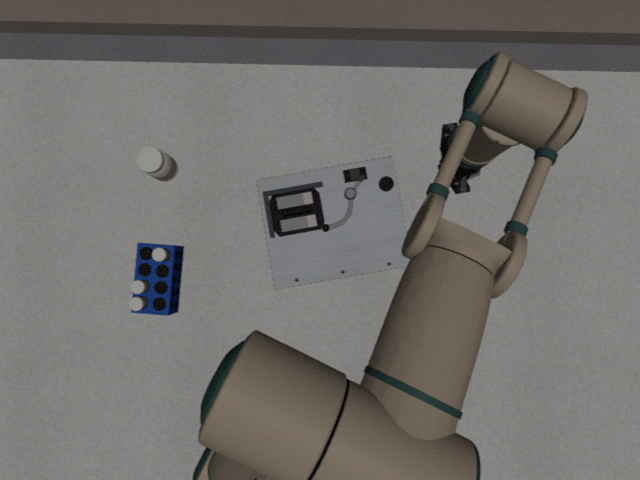

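View pics/side12.png

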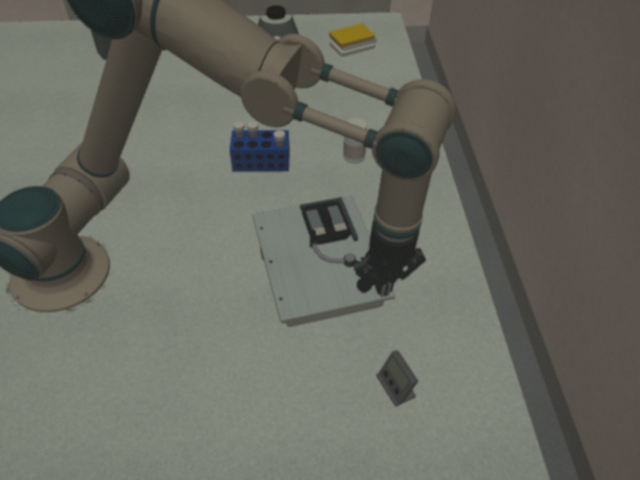

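The carrier is clamped flush, the arm is at about 0.21 rad, the pad is up, and the timer is unmoved at side pixel (397,378). I'll hand in.

```bash
python3 -c "
from rig import manip
print(manip.sign_off())"
```

```text
the job is handed in; nothing more can be done
None
```

The carrier is on the deck, clamped by the released arm, and I handed the job in at about 22 s of the 70 s allowed. The hand-in reports no verdict, so what follows rests on my own checks.

- **Arm drawn back:** I gripped the post and drew the arm past the catch. It held at about 0.93 rad with the fingers clear.
- **Carrier placed:** My first placing left a 5 mm gap at the short edge, seen in the top view, although the robot's own position suggested only about 3 mm. I regripped the carrier, slid it about 4 mm along the deck and let go. The next top view showed no visible gap at either edge, with the carrier square.
- **Arm released:** I pressed the pad with 5.2 N and the arm swung in onto the cut corner.

Last checks, from the top and side cameras:
- **Carrier:** It shows no visible gap at either edge. I did not measure its tilt separately.
- **Arm angle:** It reads about 0.21 rad, within the 0.12 to 0.30 asked for.
- **Pad:** It looks fully up in the top view.
- **Robot:** The contact force is within noise, about 0.3 N, with the gripper well clear.
- **Bystanders:** Rack and bottle are within about 5 mm of where they started, which is measurement noise.

Two readings disagreed. The last network position for the timer was about 27 mm off, but the arm was covering it in the top view. The side view shows it unmoved. The network also put the post at the wrong distance from the hinge, so I read the arm angle by hand from the picture.

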